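Load incoming sample jars into the dry box

TASK

Pry the clear cover of the sample carrier ajar with the blade of the spatula (not with the fingers), swing it wide open, and lay the spatula back flat in its steel tray. Only when the cover is off the jars, slide the door over the blue-matted half of the dry box behind its neighbour, stand every white-capped jar from the carrier upright on the blue mat, and slide that door fully shut again. Keep the grey-matted half closed throughout and leave the red-capped jars, the wash bottle and the calculator alone.

Things in the scene. Friction and masses are not known exactly. Their poses are not given: they have to be found in the camera images.
- case: Sample carrier fixed to the bench: low grey tray 200 (x) x 176 (y) mm, walls 4 mm thick, 28 mm high, floor 5 mm, under a clear dome cover. Origin: centre of its underside; +x points to the hinge side, -x to the front (robot side). A grey ledge 90 mm wide (y) sticks out 16 mm from the front wall, its top 19 mm up.
- cover (a joint): Angle (rad) of the carrier's clear hollow dome cover, 200 x 176 x 56 mm, walls 4 mm, 0.3 kg: 0 shut (rim 30 mm above the bench), stop at 1.9. Hinged along the carrier's far (+x) edge; stiff, stays at any angle; 4 to 5 N lifts its front. Hold: a black lip 90 mm wide, 4 mm thick, 14 mm out at the front; between it and the ledge below, a slot 11 mm high, 14 mm deep, for the blade.
- cover_lip (a point): Outer edge of the cover's lip, middle of its width, on its underside (30 mm above the bench when the cover is shut); axes turn with the cover and equal the carrier's when shut.
- cover_hinge (a point): Middle of the cover's hinge line, 30 mm above the bench, 214 mm from the lip edge; the line runs along the carrier's y.
- spatula_grip (a point): Blade spatula in the steel tray, 80 g: point on the axis of its green handle (18 x 18 mm), 14 mm behind the centre of mass, half-way up. +x points to the blade tip, z up as it lies. The handle runs from 77 mm behind this point to 28 mm ahead; the steel blade, 24 mm wide (y), 3 mm thick, half-way up too, runs on to 122 mm ahead.
- spatula_tip (a point): Middle of the blade's tip edge, 122 mm ahead of spatula_grip; same axes.
- tray: Steel instrument tray fixed to the bench, 240 (x) x 124 (y) mm, walls 12 mm high and 3 mm thick, floor 3 mm thick. Origin: centre of its underside.
- chest: Dry box fixed to the bench: clear box 240 (x) x 451 (y) mm, floor 12 mm thick, walls 6 mm, front wall 95 mm high, back 146 mm: its top slopes up by 0.21 rad from the front (robot, -x) to the back. A clear wall parts it into a left (+y) and a right (-y) half, each 215 mm wide inside. White rails on its front and back top edges stand 13 mm higher. Grey cartridges hang 29 mm off the back wall. Origin: centre of its underside.
- door_left (a joint): Travel (m) of the clear black-edged door over the left (+y) half, in the upper track: 0 shut, grows as it slides to -y over the right door, stop at 0.165. Open, it leaves a gap 173 mm wide next to the outer wall. Slides with about 2 N and stays where it is left.
- door_right (a joint): Travel (m) of the clear black-edged door over the right (-y) half, in the lower track, 8 mm below the other: 0 shut, grows as it slides to +y under the left door, stop at 0.165. Slides with about 2 N and stays where it is left.
- door_left_pull (a point): Left door's pull: an aluminium fin 70 mm long (x), 12 mm thick (y), standing 34 mm up from the door along its outer edge, leaning with the slope by 0.21 rad. The point lies on its middle, 15 mm below its top. Site axes: y along the door's travel, z square to the door.
- door_right_pull (a point): Right door's pull, a like fin along that door's outer edge, 40 mm tall; the point lies on its middle, 15 mm below its top. When that door is open, the edge of the upper (left) door lies only 13 mm from the fin on its +y side, 31 mm below the fin's top: take the fin by its upper part.
- mat_blue: Blue mat, 222 (x) x 205 (y) x 4 mm, covering the floor of one half of the dry box, either one; its top is 16 mm above the bench. Origin: centre of its underside. The jars go here.
- mat_grey: Grey mat of the same size in the other half, which stays closed.
- wash_bottle_centre (a point): White wash bottle with red cap, 56 mm across, 150 mm tall: its centre, 75 mm up. Leave alone.
- calculator_centre (a point): Grey calculator 120 x 75 x 18 mm lying on the bench: its centre. Leave alone.
- ref1_centre (a point): Clear jar with red cap, 52 x 52 x 62 mm, standing on the grey mat: its centre. Leave alone.
- ref2_centre (a point): Second red-capped jar on the grey mat. Leave alone.
- jar1_centre (a point): Sample jar with square amber body 52 x 52 x 42 mm and round white cap 50 mm across and 20 mm high on top (62 mm tall in all), about 0.16 kg; its centre, 31 mm above its foot. z up, x and y along the square sides. May be absent (None).
- jar2_centre (a point): Sample jar with square amber body 52 x 52 x 42 mm and round white cap 50 mm across and 20 mm high on top (62 mm tall in all), about 0.16 kg; its centre, 31 mm above its foot. z up, x and y along the square sides. May be absent (None).
- jar3_centre (a point): Sample jar with square amber body 52 x 52 x 42 mm and round white cap 50 mm across and 20 mm high on top (62 mm tall in all), about 0.16 kg; its centre, 31 mm above its foot. z up, x and y along the square sides. May be absent (None).
- jar4_centre (a point): Sample jar with square amber body 52 x 52 x 42 mm and round white cap 50 mm across and 20 mm high on top (62 mm tall in all), about 0.16 kg; its centre, 31 mm above its foot. z up, x and y along the square sides. May be absent (None).

How it is judged:
On the way, in this order (a step that is already met when the one before it is completed fails the run):
1. the spatula has pried the cover ajar (over 0.12 rad, blade against the cover) (value of joint cover above 0.12 rad and contact force between spatula and cover above 0.3 N).
2. the cover is swung up off the jars (over 1.2 rad) (value of joint cover above 1.2 rad), for 0.2 s.
3. the door over the blue mat is slid at least 140 mm behind its neighbour (((y of mat_blue in the frame of chest above 0 m and value of joint door_left above 0.14 m) or (y of mat_blue in the frame of chest below 0 m and value of joint door_right above 0.14 m))), for 0.2 s.
4. every jar of the carrier stands on the blue mat (x of jar1_centre in the frame of mat_blue between -0.115 and 0.115 m and y of jar1_centre in the frame of mat_blue between -0.106 and 0.106 m and z of jar1_centre in the frame of mat_blue between 0.028 and 0.045 m and angle between each of jar1_centre, jar2_centre, jar3_centre, jar4_centre's own z axis and vertical below 0.15 rad and x of jar2_centre in the frame of mat_blue between -0.115 and 0.115 m and y of jar2_centre in the frame of mat_blue between -0.106 and 0.106 m and z of jar2_centre in the frame of mat_blue between 0.028 and 0.045 m and x of jar3_centre in the frame of mat_blue between -0.115 and 0.115 m and y of jar3_centre in the frame of mat_blue between -0.106 and 0.106 m and z of jar3_centre in the frame of mat_blue between 0.028 and 0.045 m and x of jar4_centre in the frame of mat_blue between -0.115 and 0.115 m and y of jar4_centre in the frame of mat_blue between -0.106 and 0.106 m and z of jar4_centre in the frame of mat_blue between 0.028 and 0.045 m), for 0.2 s.
At the end, for the whole second after the job is handed in: Every white-capped jar present stands upright (within 0.15 rad) and at rest on the blue mat, both doors are shut to within 12 mm, and the spatula lies flat in the steel tray (all of step 4 and linear speed of each of jar1, jar2, jar3, jar4, spatula below 0.02 m/s and value of joint each of door_left, door_right below 0.012 m and x of spatula_grip in the frame of tray between -0.1 and 0.1 m and y of spatula_grip in the frame of tray between -0.057 and 0.057 m and z of each of spatula_grip, spatula_tip in the frame of tray below 0.03 m); the robot touches nothing.
It fails at once if the fingers or hand push on the cover (over 3 N) before the blade has it ajar (0.10 rad) (value of joint cover below 0.1 rad and contact force between any of the fingers, the arm and cover above 3 N).
It fails at once if the door over the grey mat is opened more than 40 mm ((y of mat_blue in the frame of chest above 0 m and value of joint door_right above 0.04 m) or (y of mat_blue in the frame of chest below 0 m and value of joint door_left above 0.04 m)).
It fails at once if a bystander is moved more than 30 mm (distance of any of wash_bottle_centre, calculator_centre, ref1_centre, ref2_centre from where it was at the start of the episode above 0.03 m).
Of jar1, jar2, jar3, jar4 only 2 to 4 are there at a start; the rules pass over those that are not, and their reading is None.
At some moment in a run one of jar1, jar2, jar3, jar4, spatula may be knocked a few centimetres aside while the robot is not near it.
It also fails if it takes over 210 s, if anything falls off the work surface, if the arm or the gripper's body presses on something with over 40 N, if the wrist force passes 120 N, or if a joint passes its speed limit or range.

ROBOT

A 6-joint arm with a two-finger parallel gripper is mounted at the origin on the work surface. World frame = base frame: x ahead of the robot, y to its left, z up, the work surface at z = 0. Lengths are in m, angles in rad, forces in N, time in s.
With the tool pointing down it reaches from about 0.3 to 0.775 m from the base axis. Payload 14.6 kg.
Tool frame: the origin (TCP) lies at the very end of the fingers, on their centre line; the grasp point (between the pads) lies 19 mm behind it; z points along the fingers, y is the direction in which the jaws open and shut (so a half turn about z gives the same grasp; the last joint's range is limited). The gripper opens to 94 mm and grips with 3 to 60 N. Pads are 16 mm wide; open, the fingers measure 119 mm over their backs; the gripper's body (75 mm by 177 mm) begins 78 mm behind the grasp point.
Start: joints at [-1.199, 0.3, 1.521, -0, 1.321, -0.067], TCP at [0.234, -0.498, 0.205] pointing down, gripper open.
Joint ranges: [-3.03, 3.03], [-0.79, 2.21], [0.23, 2.52], [-1.04, 4.18], [0, 3.07], [-2.55, 2.55]. Speed limits (rad/s): [2.22, 2.22, 2.57, 3.14, 3.14, 3.14].

INTERFACE

Orientations are given as a unit quaternion [x, y, z, w].
In Python, from workcell import robot gives the robot as it stands.
- The arm moves only by the tool arm_command, never from a script. Its argument "moves" is a list of rows, each a list of 6 numbers: the shift along the tool's x, y, z as a fraction of full scale, then the turn, a rotation vector about the tool's x, y, z as a fraction of full scale. In form: [[x, y, z, ax, ay, az], ...]. A call has 1 to 8 rows; each row shifts and turns the commanded pose from where the row before left it, along the tool's axes as they then stand; what a row does not reach is not made up. Full scale, the value 1, is 5 cm for a shift and 0.1 rad for a turn. A row lasts 1/8 s, in which the tool goes at most 62.5 mm and 10.7 degrees, less where a joint would pass 70% of its speed; a pose out of reach is approached as far as the arm can. A call with a number of a shift or a turn outside -1 to 1 is refused whole. A call with a gripper value outside its range is refused whole. "hand" is the opening, from 0 (shut) to 1 (fully open), set as the call begins (left out, the last holds). The fingers move at their own pace and stop on an object; "force" is the grip in N (left out, the last holds). Time passes only in rows, so rows that do not move let the fingers close. It gives the time, the measured TCP pose, the force and the opening at its end, in the units of the state.
- robot.read_state(): the state, without advancing time (a new reading comes with each control period).
- robot.snapshot(name): name is "scene" or "top" or "wrist"; returns a dict with "color" (384x512x3 uint8, blue, green, red), "depth" (384x512 float32, m along the optical axis (not along the pixel's ray), 0 where there is no reading), "K" (3x3 intrinsics, pixels), "D" ([k1, k2, p1, p2, k3] as OpenCV has them; the pictures are not rectified), "origin" and "rotation" of the camera in the world; the wrist camera has in their place "T_tool_cam" (4x4, takes a point from camera to tool coordinates, whose origin is the TCP and whose axes are the flange's). Camera axes: x right, y down, z forward; pixel columns grow to the right and rows downward; lengths in m; the calibration is good to about 2 mm. A picture is of the moment at which its call begins: read the wrist's pose just before it.
- robot.finish_job(): hands the job in, once; it reports no verdict.
Trained networks look in the newest picture that a camera, given by its name, has taken for a name from the list of things; names that differ only in an ending like _2 or _b are one class to them, and where a whole thing is asked for, a point or a joint stands for the part that bears it (a point fixed in the world has none). Each returns a list of dicts, best first, with "conf" (0 to 1); they miss things now and then, are a little off and sometimes report something else, mostly with a low value. They report only what shows in the picture. A call takes as long as a camera call.
- robot.spot_in(thing, camera): "position" ([row, column] in pixels, amid what is visible of it).
- robot.mark_of(thing, camera): "position" ([row, column] in pixels: a listed point, or the origin of a listed thing).
The state is a dict: "time": time; "joint_pos": joint angles; "dq": joint speeds; "effort": joint torques, N m; "ee_pos": TCP position; "ee_rot": TCP orientation; "force": force on the tool from outside, world axes, zero at the start; "wrist_torque": the same for the moment, N m; "opening": finger opening in m.
Only numpy, scipy, OpenCV 4.12 (cv2) and the standard library are available. Lean on these libraries where they do the work, as an engineer would, in place of code of your own. Each camera call takes 0.05 s, during which the arm holds its last target.

## Working session

There is one attempt and no reset: what is moved stays moved. The work goes in short steps, Python scripts to look and compute and a tool call to move; the robot and the scene stay as the last step left them, time stands still between calls to the robot, and variables do not carry over. Pictures are saved under pics/ and viewed, and the job is handed in when it is done.

Besides the shell and the picture viewer there is one more tool, called after "Request:" as name(argument=value, ...), one argument or row to a line, values as JSON. arm_command: Moves the arm, as the interface text tells. Shift numbers are shares of 5 cm and turn numbers shares of 0.1 rad, none past 1 either way. Its arguments: {"type":"object","properties":{"moves":{"type":"array","items":{"type":"array","items":{"type":"number"}}},"hand":{"type":"number"},"force":{"type":"number"}},"required":["moves"]}

```bash
ls; mkdir -p pics; cat > h.py <<'E'
import numpy as np,cv2
from workcell import robot
from scipy.spatial.transform import Rotation as R
def snap(c,name=None):
    st=robot.read_state(); s=robot.snapshot(c)
    if c=='wrist':
        T=np.eye(4);T[:3,:3]=R.from_quat(st['ee_rot']).as_matrix();T[:3,3]=st['ee_pos']
        M=T@np.array(s['T_tool_cam']); s['rotation']=M[:3,:3]; s['origin']=M[:3,3]
    s['rotation']=np.array(s['rotation']);s['origin']=np.array(s['origin'])
    if s['rotation'].shape!=(3,3): s['rotation']=R.from_quat(s['rotation']).as_matrix()
    if name: cv2.imwrite('pics/%s.png'%name,s['color'])
    return s
def ray(s,p):
    u=cv2.undistortPoints(np.array([[[p[1],p[0]]]],float),np.array(s['K'],float),np.array(s['D'],float))[0,0]
    return np.array([u[0],u[1],1.0])
def px2z(s,p,z):   # intersect with plane z
    d=s['rotation']@ray(s,p); o=s['origin']; return o+d*(z-o[2])/d[2]
def px2d(s,p,w=1):
    r,c=int(round(p[0])),int(round(p[1])); a=s['depth'][max(0,r-w):r+w+1,max(0,c-w):c+w+1]; a=a[a>0]
    if a.size==0: return None
    return s['origin']+s['rotation']@(ray(s,p)*np.median(a))
def proj(s,P):
    rv=cv2.Rodrigues(s['rotation'].T)[0]; t=-s['rotation'].T@s['origin']
    q=cv2.projectPoints(np.array(P,float).reshape(-1,1,3),rv,t,np.array(s['K'],float),np.array(s['D'],float))[0].reshape(-1,2)
    return q[:,::-1]
E
python3 - <<'E'
from h import *
np.set_printoptions(precision=4,suppress=True)
print(robot.read_state())
for c in('scene','top','wrist'):
    s=snap(c,c+'0'); print(c,s['origin'],s['rotation'].tolist(),s['K'],s['D'])
    for t in ['case','cover_lip','cover_hinge','spatula_grip','spatula_tip','tray','chest','door_left_pull','door_right_pull','mat_blue','mat_grey','wash_bottle_centre','calculator_centre','ref1_centre','jar1_centre']:
        m=robot.mark_of(t,c)
        print(t,[(np.round(x['position']).tolist(),round(x['conf'],2)) for x in m[:5]])
E
```

```text
pics
{'time': 0.0, 'joint_pos': array([-1.1986,  0.3005,  1.5216, -0.    ,  1.3207, -0.0666]), 'dq': array([-0.001 ,  0.0005,  0.0011,  0.0015,  0.001 ,  0.0001]), 'effort': array([ -0.0025, -53.1807, -35.2741,   0.0707,   0.0243,  -0.0001]), 'ee_pos': array([ 0.2335, -0.4976,  0.2049]), 'ee_rot': array([ 0.976 ,  0.2176, -0.0001, -0.0006]), 'force': array([0.2001, 0.422 , 0.6856]), 'wrist_torque': array([-0.0127, -0.0372,  0.024 ]), 'opening': 0.09424001206745342}
scene [ 1.1502 -0.3936  0.8791] [[0.5851227874940885, 0.5573467194761647, -0.5890636280100018], [0.8109073306851172, -0.4090994703825519, 0.418409995547255], [-0.007786179826217099, -0.7224972371032802, -0.6913299630291174]] [[435.5495   0.     264.708 ]
 [  0.     435.5495 194.541 ]
 [  0.       0.       1.    ]] [-0.0206  0.      0.      0.      0.    ]
case [([303.0, 149.0], 0.84)]
cover_lip [([166.0, 287.0], 0.58)]
cover_hinge [([332.0, 166.0], 0.59)]
spatula_grip [([168.0, 291.0], 0.76)]
spatula_tip [([181.0, 265.0], 0.68)]
tray [([166.0, 288.0], 0.73)]
chest [([236.0, 313.0], 0.92)]
door_left_pull [([154.0, 356.0], 0
[... 996 characters left out ...]
ey []
wash_bottle_centre [([237.0, 315.0], 0.52)]
calculator_centre [([184.0, 130.0], 0.73)]
ref1_centre []
jar1_centre []
wrist [ 0.3003 -0.4656  0.3844] [[0.42466032267599113, -0.8753666973143479, -0.23107738006497452], [-0.9053526801511733, -0.4104916359166168, -0.10878024354443491], [0.00036727075834519057, 0.2554011786884887, -0.9668350960927722]] [[343.4309   0.     246.6434]
 [  0.     343.4309 187.7635]
 [  0.       0.       1.    ]] [-0.077  0.     0.     0.     0.   ]
case []
cover_lip []
cover_hinge []
spatula_grip []
spatula_tip []
tray []
chest []
door_left_pull []
door_right_pull []
mat_blue []
mat_grey []
wash_bottle_centre []
calculator_centre []
ref1_centre []
jar1_centre []
```

View pics/scene0.png

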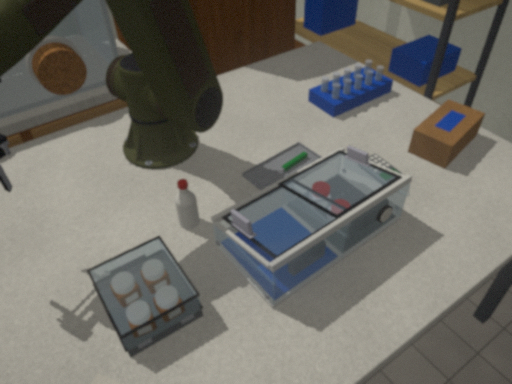

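View pics/top0.png

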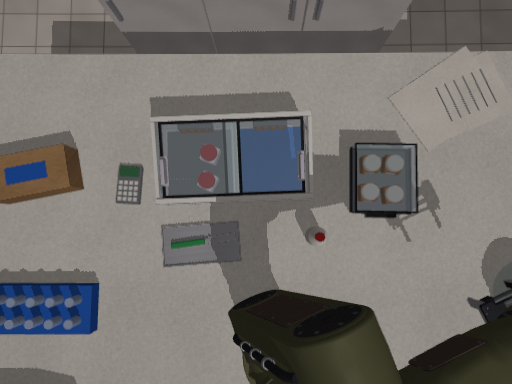

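View pics/wrist0.png

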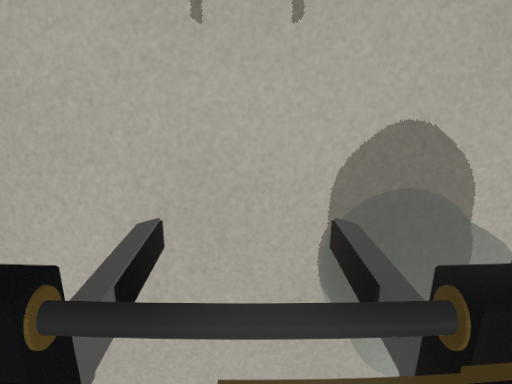

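The top view shows the carrier with four jars at about (row 180, col 383), with its lip toward the robot at (214, 380). The spatula is in its tray at (242, 190) and its blade points right. The blue mat is in the right half of the dry box, so the right door is the one to slide. Next I'll measure the positions.

```bash
python3 - <<'E'
from h import *
np.set_printoptions(precision=4,suppress=True)
s=snap('top'); im=s['color']
for n,(r0,r1,c0,c1) in {'case':(130,230,335,435),'tray':(210,275,155,250),'chest':(100,210,145,320)}.items():
    k=int(min(800/(c1-c0),600/(r1-r0))); cv2.imwrite('pics/z_%s.png'%n,cv2.resize(im[r0:r1,c0:c1],None,fx=k,fy=k,interpolation=cv2.INTER_CUBIC)); print(n,k)
q=snap('scene')
for t,z in [('case',0),('cover_lip',.03),('cover_hinge',.03),('spatula_grip',.012),('spatula_tip',.012),('tray',0),('chest',0),('door_left_pull',.15),('door_right_pull',.15),('wash_bottle_centre',.075),('calculator_centre',.009)]:
    for c,S in (('top',s),('scene',q)):
        m=robot.mark_of(t,c)
        for x in m[:2]: print(t,c,round(x['conf'],2),np.round(x['position'],1),px2z(S,x['position'],z),px2d(S,x['position']))
E
```

```text
case 6
tray 8
chest 4
case top 0.56 [183.7 381.4] [ 0.5277 -0.3046  0.    ] [ 0.5181 -0.2788  0.0855]
case top 0.56 [236.7 233.8] [0.3612 0.1553 0.    ] [0.3616 0.1542 0.0131]
case scene 0.8 [302.8 147.6] [ 0.5354 -0.2947 -0.    ] [ 0.5946 -0.3043  0.0845]
cover_lip top 0.74 [216.8 378.6] [ 0.4238 -0.2846  0.03  ] [ 0.4237 -0.2838  0.0327]
cover_lip top 0.34 [172.9 162.6] [0.5569 0.3746 0.03  ] [0.539  0.3395 0.1583]
cover_hinge top 0.51 [182.6 377.3] [ 0.5277 -0.2833  0.03  ] [ 0.5214 -0.2675  0.0843]
cover_hinge scene 0.67 [329.5 168.7] [ 0.6438 -0.2896  0.03  ] [ 0.6369 -0.2882  0.0185]
spatula_grip top 0.95 [240.3 197.5] [0.3501 0.2662 0.012 ] [0.3504 0.2647 0.0203]
spatula_grip scene 0.89 [166.  290.8] [0.3556 0.2708 0.012 ] [0.353  0.2729 0.0092]
spatula_tip top 0.78 [237.3 234.3] [0.3597 0.1527 0.012 ] [0.3597 0.1527 0.0129]
spatula_tip top 0.46 [168.5 235.3] [0.5736 0.1516 0.012 ] [0.556  0.1422 0.1278]
spatula_tip scene 0.85 [179.9 261. ] [0.3536 0.1592 0.012 ] [0.3551 0.1581 0.0137]
tray top 0.56 [241.6 200.7] [0.3457 0.2582 0.    ] [0.3465 0.2548 0.0202]
tray scene 0.57 [1
[... 387 characters left out ...]
ne 0.69 [156.  354.5] [0.5501 0.3274 0.15  ] [0.5426 0.3364 0.1409]
door_left_pull scene 0.53 [233.3 309.7] [0.6885 0.0553 0.15  ] [0.6861 0.0577 0.1461]
door_right_pull top 0.96 [165.3 302.4] [ 0.5617 -0.0448  0.15  ] [ 0.5601 -0.0438  0.16  ]
door_right_pull scene 0.77 [220.  238.3] [ 0.5615 -0.0502  0.15  ] [ 0.56   -0.0494  0.1482]
wash_bottle_centre top 0.71 [235.  315.4] [ 0.3692 -0.0882  0.075 ] [ 0.3705 -0.0807  0.1341]
wash_bottle_centre scene 0.79 [200.4 188.2] [ 0.3637 -0.0829  0.075 ] [ 0.3895 -0.0931  0.1014]
calculator_centre top 0.6 [186.1 127. ] [0.518  0.4911 0.009 ] [0.5169 0.4873 0.0192]
calculator_centre scene 0.54 [171. 378.] [0.5294 0.4732 0.009 ] [0.6256 0.3388 0.1438]
```

View pics/z_case.png

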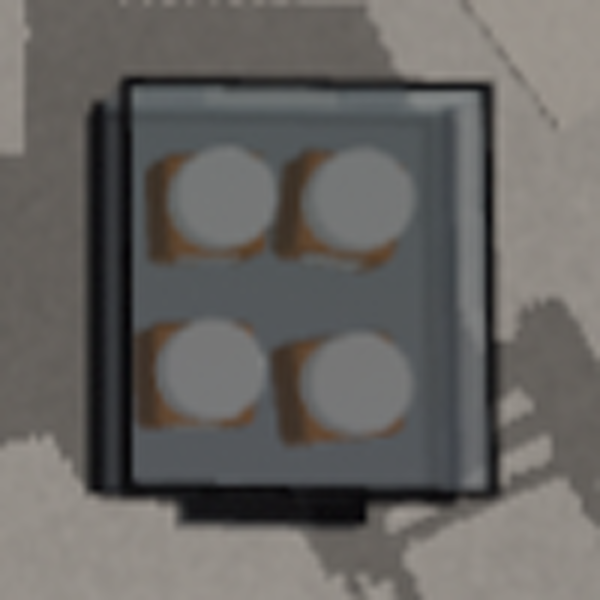

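View pics/z_tray.png

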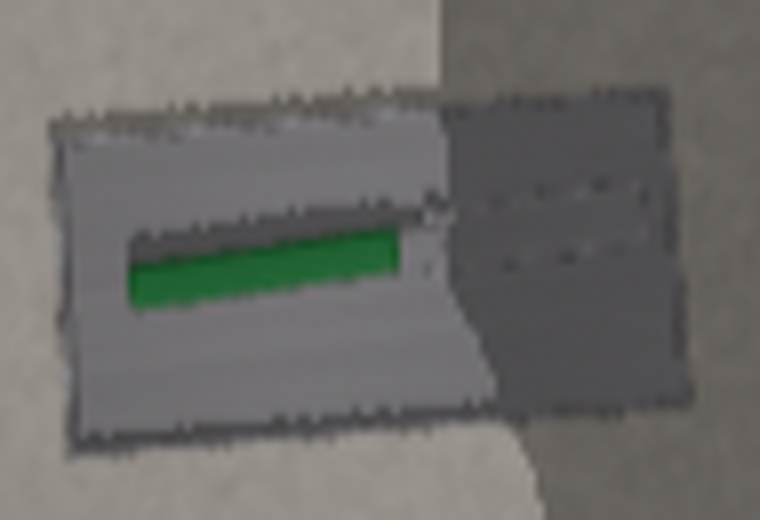

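View pics/z_chest.png

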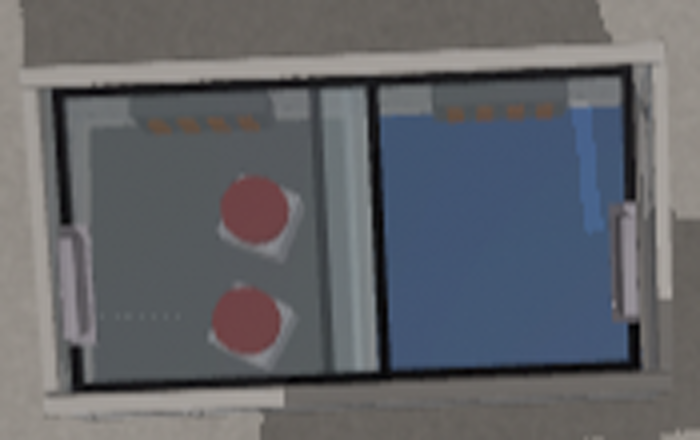

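```bash
python3 - <<'E'
from h import *
np.set_printoptions(precision=4,suppress=True)
s=snap('top')
f=lambda a,b,k,r,c:((a+.5)/k-.5+r,(b+.5)/k-.5+c)
def show(n,L,k,r,c,z):
    P=np.array([px2z(s,f(a,b,k,r,c),z) for a,b in L]); print(n); print(P); return P
P=show('cover top',[(80,125),(86,493),(492,497),(487,130)],6,130,335,.086); print(P.mean(0), np.degrees(np.arctan2(*(P[1]-P[0])[:2])),np.degrees(np.arctan2(*(P[2]-P[3])[:2])))
P=show('lip outer',[(523,181),(522,366)],6,130,335,.034);print(P.mean(0))
P=show('handle top',[(267,130),(308,133),(230,398),(272,398)],8,210,155,.021)
e0=P[:2].mean(0);e1=P[2:].mean(0);d=(e1-e0);print(e0,e1,np.linalg.norm(d),np.degrees(np.arctan2(d[1],d[0])),e0+d/np.linalg.norm(d)*.077)
show('tip',[(182,645),(243,645)],8,210,155,.013)
P=show('tray',[(118,50),(90,668),(405,690),(452,70)],8,210,155,.012);print(P.mean(0))
show('rails back',[(70,22),(44,662)],4,100,145,.155)
show('rails front',[(398,44),(375,670)],4,100,145,.108)
# jar caps seen through cover z .067
P=show('caps',[(197,222),(199,358),(368,210),(383,357)],6,130,335,.067)
E
```

```text
cover top
[[ 0.6381 -0.2062  0.086 ]
 [ 0.6347 -0.3833  0.086 ]
 [ 0.4377 -0.3788  0.086 ]
 [ 0.4395 -0.2049  0.086 ]]
[ 0.5375 -0.2933  0.086 ] -178.90061586478222 -179.4127815002266
lip outer
[[ 0.4236 -0.2421  0.034 ]
 [ 0.4245 -0.334   0.034 ]]
[ 0.4241 -0.2881  0.034 ]
handle top
[[0.3422 0.3462 0.021 ]
 [0.3267 0.3446 0.021 ]
 [0.3566 0.2438 0.021 ]
 [0.3406 0.2435 0.021 ]]
[0.3344 0.3454 0.021 ] [0.3486 0.2437 0.021 ] 0.10273809729500451 -82.0733508435428 [0.345  0.2691 0.021 ]
tip
[[0.375  0.1501 0.013 ]
 [0.3517 0.1498 0.013 ]]
tray
[[0.3989 0.3809 0.012 ]
 [0.4103 0.1416 0.012 ]
 [0.2902 0.1321 0.012 ]
 [0.2715 0.3696 0.012 ]]
[0.3427 0.2561 0.012 ]
rails back
[[ 0.6963  0.3792  0.155 ]
 [ 0.7141 -0.0666  0.155 ]]
rails front
[[ 0.4703  0.3713  0.108 ]
 [ 0.4876 -0.0759  0.108 ]]
caps
[[ 0.5836 -0.2571  0.067 ]
 [ 0.5825 -0.3235  0.067 ]
 [ 0.4988 -0.2494  0.067 ]
 [ 0.4915 -0.3205  0.067 ]]
```

```bash
cat >> h.py <<'E'
def toolx(yaw,pitch=0): # tool pointing down, tool x at yaw(deg)
    y=np.radians(yaw); X=np.array([np.cos(y),np.sin(y),0]);Z=np.array([0,0,-1.]);return np.array([X,np.cross(Z,X),Z]).T
def rel(pos,M=None,st=None):
    st=st or robot.read_state(); A=R.from_quat(st['ee_rot']).as_matrix()
    d=A.T@(np.array(pos)-st['ee_pos'])/.05
    rv=R.from_matrix(A.T@M).as_rotvec()/.1 if M is not None else None
    # shift if rotation is done first
    print('shift now',np.round(d,2),'turn',None if rv is None else np.round(rv,2),'shift after turn',None if M is None else np.round(M.T@(np.array(pos)-st['ee_pos'])/.05,2))
np.set_printoptions(precision=4,suppress=True)
E
python3 -c "
from h import *
rel([.36,-.1,.33],toolx(98))
rel([.345,.25,.25],toolx(98))"
```

```text
shift now [ 5.67 -6.13 -2.49] turn [ -0.     0.   -12.72] shift after turn [ 7.53  3.61 -2.49]
shift now [  8.37 -12.6   -0.89] turn [ -0.     0.   -12.72] shift after turn [14.5   4.29 -0.89]
```

Request:
arm_command(
  moves=[
    [0.71,-0.77,-0.31,0,0,0],
    [0.71,-0.77,-0.31,0,0,0],
    [0.71,-0.77,-0.31,0,0,0],
    [0.71,-0.77,-0.31,0,0,0],
    [0.71,-0.77,-0.31,0,0,0],
    [0.71,-0.77,-0.31,0,0,0],
    [0.71,-0.77,-0.31,0,0,0],
    [0.71,-0.77,-0.31,0,0,0],
  ],
  hand=0.6,
  force=60,
)

```text
time: 4.65
ee_pos: [0.36, -0.0967, 0.3302]
ee_rot: [0.976, 0.218, 0.0, 0.0]
force: [1.1, 0.3, 0.8]
opening: 0.0565
```

```bash
python3 -c "
from h import *
rel([.345,.25,.3],toolx(98))"
```

```text
shift now [ 2.67 -6.41  0.6 ] turn [  0.01  -0.   -12.72] shift after turn [6.91 0.67 0.6 ]
```

Request:
arm_command(
  moves=[
    [0.33,-0.8,0.08,0,0,0],
    [0.33,-0.8,0.08,0,0,0],
    [0.33,-0.8,0.08,0,0,0],
    [0.33,-0.8,0.08,0,0,0],
    [0.33,-0.8,0.08,0,0,0],
    [0.33,-0.8,0.08,0,0,0],
    [0.33,-0.8,0.08,0,0,0],
    [0.33,-0.8,0.08,0,0,0],
  ],
)

```text
time: 5.65
ee_pos: [0.3431, 0.2489, 0.2975]
ee_rot: [0.976, 0.218, 0.0, -0.0]
force: [1.1, 0.3, 0.5]
opening: 0.0566
```

Request:
arm_command(
  moves=[
    [0,0,0,0,0,-1],
    [0,0,0,0,0,-1],
    [0,0,0,0,0,-1],
    [0,0,0,0,0,-1],
    [0,0,0,0,0,-1],
    [0,0,0,0,0,-1],
    [0,0,0,0,0,-1],
    [0,0,0,0,0,-1],
  ],
)

```text
time: 6.65
ee_pos: [0.3434, 0.2473, 0.2975]
ee_rot: [0.813, 0.582, 0.0, -0.0]
force: [-0.7, 0.4, -0.3]
opening: 0.0561
```

Request:
arm_command(
  moves=[
    [0,0,0,0,0,-1],
    [0,0,0,0,0,-1],
    [0,0,0,0,0,-1],
    [0,0,0,0,0,-1],
    [0,0,0,0,0,-0.72],
    [0,0,0,0,0,0],
  ],
)

```text
time: 7.4
ee_pos: [0.3434, 0.2473, 0.2975]
ee_rot: [0.656, 0.755, 0.0, 0.0]
force: [0.4, 0.2, 0.4]
opening: 0.0564
```

```bash
python3 -c "
from h import *
s=snap('wrist','w1'); t=snap('top','t1')
for n in ('spatula_grip','spatula_tip','tray'):
  for c,S in (('wrist',s),('top',t)):
    for x in robot.mark_of(n,c)[:2]: print(n,c,x, px2z(S,x['position'],.012))
print(robot.read_state()['joint_pos'])
rel([.345,.25,.1],toolx(98))"
```

```text
spatula_grip wrist {'position': [136.8, 251.5], 'conf': 0.72} [0.3464 0.2713 0.012 ]
spatula_grip top {'position': [240.3, 197.2], 'conf': 0.74} [0.3501 0.2671 0.012 ]
spatula_tip wrist {'position': [223.7, 251.9], 'conf': 0.84} [0.3647 0.148  0.012 ]
spatula_tip top {'position': [235.0, 234.2], 'conf': 0.88} [0.3667 0.1531 0.012 ]
spatula_tip top {'position': [164.0, 237.4], 'conf': 0.19} [0.5878 0.1451 0.012 ]
tray wrist {'position': [144.0, 245.8], 'conf': 0.84} [0.3402 0.2605 0.012 ]
tray top {'position': [241.2, 202.0], 'conf': 0.72} [0.3474 0.2522 0.012 ]
tray top {'position': [244.3, 197.2], 'conf': 0.44} [0.3379 0.2669 0.012 ]
[ 0.5375 -0.0497  1.7011  0.      1.4902  0.3979]
shift now [0.05 0.04 3.95] turn [-0. -0. -0.] shift after turn [0.05 0.04 3.95]
```

View pics/w1.png

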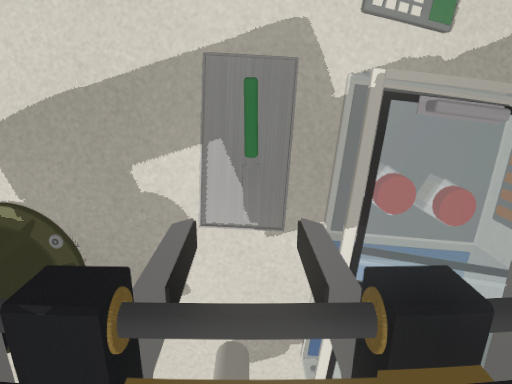

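```bash
python3 -c "
from h import *
s=snap('wrist')
g=cv2.cvtColor(s['color'],cv2.COLOR_BGR2HSV); m=((g[...,0]>45)&(g[...,0]<85)&(g[...,1]>120)); m[:, :220]=0; m[:,280:]=0; m[:60]=0
ys,xs=np.nonzero(m); print(ys.min(),ys.max(),xs.min(),xs.max())
P=np.array([px2z(s,(r,c),.021) for r,c in zip(ys,xs)])[:,:2]
c=cv2.minAreaRect((P*1000).astype(np.float32)); print(c)
for v in cv2.boxPoints(c): print(v)
"
```

```text
78 156 245 257
((341.9070739746094, 296.50714111328125), (15.837935447692871, 100.71375274658203), 8.389823913574219)
[326.7254 345.1697]
[341.4203 245.5337]
[357.0887 247.8446]
[342.3939 347.4805]
```

Request:
arm_command(
  moves=[
    [0.18,0.12,0.8,0,0,0],
    [0,0,1,0,0,0],
    [0,0,1,0,0,0],
    [0,0,1,0,0,0],
    [0,0,1,0,0,0],
    [0,0,0.5,0,0,0],
    [0,0,0.33,0,0,0],
    [0,0,0.2,0,0,0],
  ],
)

```text
time: 8.85
ee_pos: [0.348, 0.257, 0.0052]
ee_rot: [0.656, 0.755, -0.0, -0.0]
force: [-0.2, 0.6, 0.5]
opening: 0.0561
```

Request:
arm_command(
  moves=[
    [0,0,0,0,0,0],
    [0,0,0,0,0,0],
    [0,0,0,0,0,0],
    [0,0,0,0,0,0],
    [0,0,0,0,0,0],
  ],
  hand=0,
)

```text
time: 9.48
ee_pos: [0.3483, 0.2572, 0.0063]
ee_rot: [0.656, 0.755, 0.0, 0.0]
force: [-0.7, -0.9, 4.8]
opening: 0.0174
```

Request:
arm_command(
  moves=[
    [0,0,-0.3,0,0,0],
    [0,0,-0.7,0,0,0],
    [0,0,-1,0,0,0],
    [0,0,-1,0,0,0],
    [0,0,-1,0,0,0],
    [0,0,-1,0,0,0],
    [0,0,-0.8,0,0,0],
    [0,0,0,0,0,0],
  ],
)

```text
time: 10.48
ee_pos: [0.3484, 0.2573, 0.2993]
ee_rot: [0.656, 0.755, 0.003, 0.001]
force: [0.2, -0.2, -1.9]
opening: 0.0177
```

```bash
python3 -c "
from h import *
rel([.288,-.29,.3],toolx(180)); t=snap('top','t2'); s=snap('scene','s2');w=snap('wrist','w2')"
```

```text
shift now [-10.67  -2.72  -0.05] turn [  0.06   0.02 -14.31] shift after turn [  1.21 -10.95  -0.01]
```

View pics/s2.png

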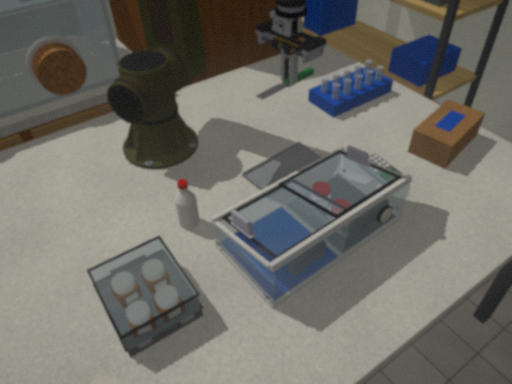

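View pics/w2.png

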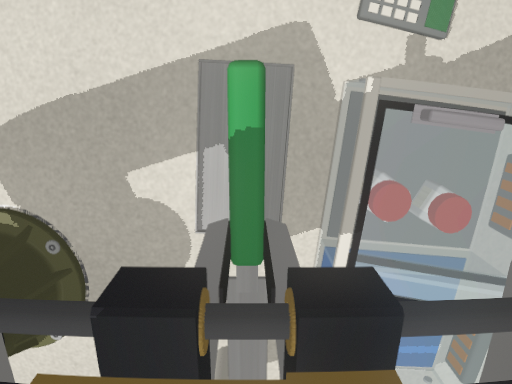

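The spatula is held straight in the jaws: in the wrist view the handle runs from row 62 to 265 at col 247. Next I'll carry it to the carrier.

Request:
arm_command(
  moves=[
    [-1,-0.2,0,0,0,0],
    [-1,-0.2,0,0,0,0],
    [-1,-0.2,0,0,0,0],
    [-1,-0.2,0,0,0,0],
    [-1,-0.2,0,0,0,0],
    [-1,-0.2,0,0,0,0],
    [-1,-0.3,0,0,0,0],
    [-1,-0.3,0,0,0,0],
  ],
)

```text
time: 11.62
ee_pos: [0.3138, -0.153, 0.2951]
ee_rot: [0.656, 0.755, -0.0, -0.001]
force: [1.4, 0.1, -1.3]
opening: 0.0175
```

Request:
arm_command(
  moves=[
    [-1,-0.3,0,0,0,0],
    [-1,-0.3,0,0,0,0],
    [-0.6,-0.3,0,0,0,0],
    [0,0,0,0,0,-1],
    [0,0,0,0,0,-1],
    [0,0,0,0,0,-1],
    [0,0,0,0,0,-1],
    [0,0,0,0,0,-1],
  ],
)

```text
time: 12.62
ee_pos: [0.2881, -0.2862, 0.2948]
ee_rot: [0.447, 0.894, 0.0, -0.001]
force: [-0.3, -0.7, -1.2]
opening: 0.0172
```

Request:
arm_command(
  moves=[
    [0,0,0,0,0,-1],
    [0,0,0,0,0,-1],
    [0,0,0,0,0,-1],
    [0,0,0,0,0,-1],
    [0,0,0,0,0,-1],
    [0,0,0,0,0,-1],
    [0,0,0,0,0,-1],
    [0,0,0,0,0,-1],
  ],
)

```text
time: 13.62
ee_pos: [0.2881, -0.2862, 0.2948]
ee_rot: [0.064, 0.998, 0.001, -0.001]
force: [-0.9, -0.1, -1.7]
opening: 0.0174
```

Request:
arm_command(
  moves=[
    [0,0,0,0,0,-1],
    [0,0,0,0,0,-0.3],
    [0,0,0,0,0,0],
  ],
)

```text
time: 14.0
ee_pos: [0.2883, -0.2864, 0.2955]
ee_rot: [0.001, 1.0, 0.0, -0.0]
force: [-0.1, -1.0, -1.0]
opening: 0.0175
```

```bash
python3 -c "
from h import *
rel([.288,-.29,.1],toolx(180)); t=snap('top','t3'); s=snap('scene','s3');print(robot.read_state()['joint_pos'])
for c,S in(('top',t),('scene',s)):
  for n in('spatula_tip','cover_lip','spatula_grip'): print(n,c,[(x['position'],x['conf'],px2d(S,x['position'])) for x in robot.mark_of(n,c)[:2]])
"
```

```text
shift now [ 0.   -0.08  3.91] turn [ 0.01 -0.01 -0.02] shift after turn [ 0.01 -0.07  3.91]
[-0.8723 -0.089   1.7417 -0.      1.4894 -2.4408]
spatula_tip top [([226.7, 414.0], 0.65, array([ 0.3944, -0.2852,  0.3024]))]
cover_lip top [([213.9, 379.0], 0.75, array([ 0.4323, -0.2845,  0.0353]))]
spatula_grip top [([279.3, 418.8], 0.86, array([ 0.2881, -0.2548,  0.3978]))]
spatula_tip scene [([170.6, 97.3], 0.59, array([ 0.3953, -0.2791,  0.3   ]))]
cover_lip scene [([142.5, 75.2], 0.24, array([ 0.2851, -0.2862,  0.3085]))]
spatula_grip scene [([142.5, 75.6], 0.72, array([ 0.2855, -0.2855,  0.3085]))]
```

View pics/t3.png

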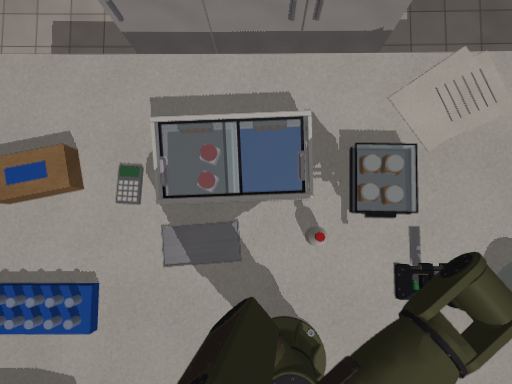

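View pics/s3.png

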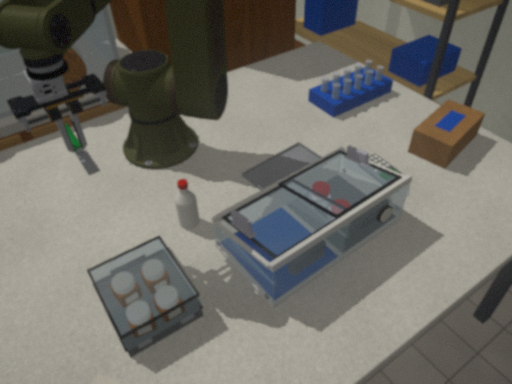

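Request:
arm_command(
  moves=[
    [0,-0.05,1,0,0,0],
    [0,0,1,0,0,0],
    [0,0,1,0,0,0],
    [0,0,1,0,0,0],
    [0,0,1,0,0,0],
    [0,0,0.4,0,0,0],
    [0,0,0.14,0,0,0],
    [0,0,0,0,0,0],
  ],
)

```text
time: 15.4
ee_pos: [0.2886, -0.2893, 0.0193]
ee_rot: [0.0, 1.0, -0.0, 0.0]
force: [0.6, -0.4, -0.1]
opening: 0.0175
```

```bash
python3 -c "
from h import *
t=snap('top','t4'); s=snap('scene','s4');print(robot.read_state()['joint_pos'])
for c,S in(('top',t),('scene',s)):
  for n in('spatula_tip','cover_lip'): print(n,c,[(x['position'],x['conf'],px2d(S,x['position'])) for x in robot.mark_of(n,c)[:2]])
cv2.imwrite('pics/t4z.png',cv2.resize(t['color'][180:300,330:450],None,fx=5,fy=5,interpolation=2))
cv2.imwrite('pics/s4z.png',cv2.resize(s['color'][200:360,20:220],None,fx=4,fy=4,interpolation=2))
"
```

```text
[-0.8762  0.2688  2.0678  0.      0.8033 -2.4462]
spatula_tip top [([226.7, 378.9], 0.81, array([ 0.394 , -0.2856,  0.0271]))]
cover_lip top [([216.4, 382.2], 0.75, array([ 0.4249, -0.2945,  0.0329]))]
spatula_tip scene [([257.6, 123.6], 0.66, array([ 0.4526, -0.2981,  0.0861]))]
cover_lip scene [([250.7, 278.7], 0.57, array([ 0.6846, -0.0277,  0.146 ]))]
```

View pics/t4z.png

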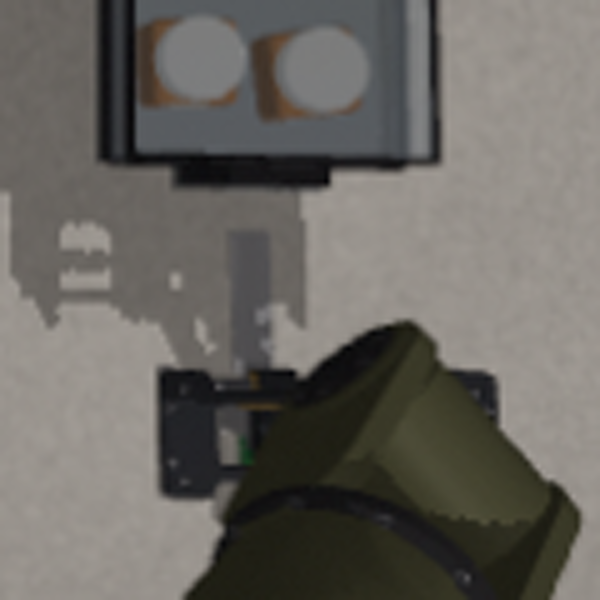

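View pics/s4z.png

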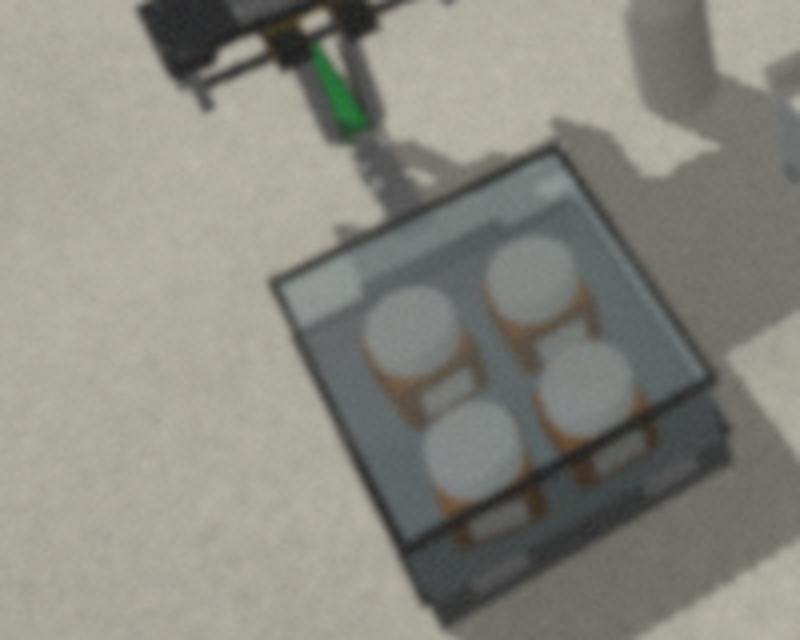

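Request:
arm_command(
  moves=[
    [-0.2,0,0.02,0,0,0],
    [-0.2,0,0,0,0,0],
    [-0.1,0,0,0,0,0],
    [-0.1,0,0,0,0,0],
    [-0.06,0,0,0,0,0],
    [0,0,0,0,0,0],
  ],
)

```text
time: 16.45
ee_pos: [0.3215, -0.289, 0.0179]
ee_rot: [0.0, 1.0, 0.0, -0.0]
force: [0.2, -0.0, -1.1]
opening: 0.0173
```

```bash
python3 -c "
from h import *
t=snap('top','t5')
cv2.imwrite('pics/t5z.png',cv2.resize(t['color'][180:300,330:450],None,fx=5,fy=5,interpolation=2))
"
```

```text
(no output)
```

View pics/t5z.png

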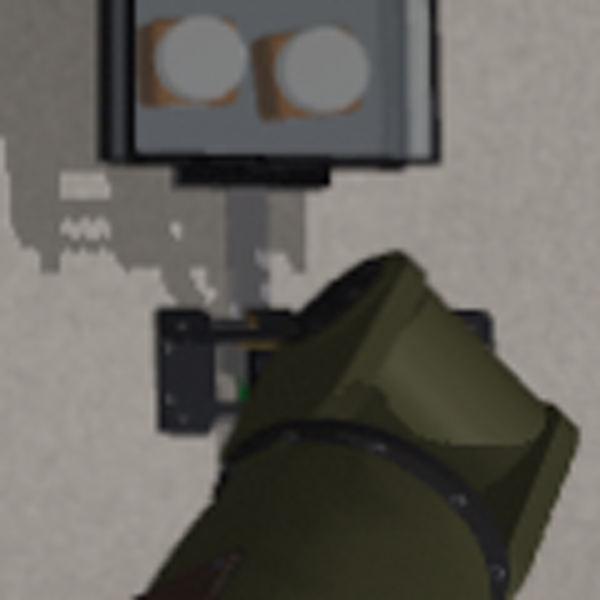

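Request:
arm_command(
  moves=[
    [-0.1,0,0,0,0,0],
    [0,0,-0.1,0,0,0],
    [0,0,-0.1,0,0,0],
    [0,0,-0.1,0,0,0],
    [0,0,0,0,0,0],
  ],
)

```text
time: 17.12
ee_pos: [0.3264, -0.2891, 0.0333]
ee_rot: [0.0, 1.0, -0.0, 0.0]
force: [0.5, 0.1, -3.2]
opening: 0.0174
```

```bash
python3 -c "
from h import *
t=snap('top','t6');s=snap('scene','s6')
cv2.imwrite('pics/t6z.png',cv2.resize(t['color'][180:300,330:450],None,fx=5,fy=5,interpolation=2))
for c,S in(('top',t),('scene',s)):
  for n in('spatula_tip','cover_lip'): print(n,c,[(x['position'],x['conf'],px2d(S,x['position'])) for x in robot.mark_of(n,c)[:2]])
"
```

```text
spatula_tip top [([214.2, 376.2], 0.5, array([ 0.4312, -0.2742,  0.0421]))]
cover_lip top [([215.2, 380.4], 0.58, array([ 0.4282, -0.2866,  0.042 ]))]
spatula_tip scene []
cover_lip scene []
```

View pics/t6z.png

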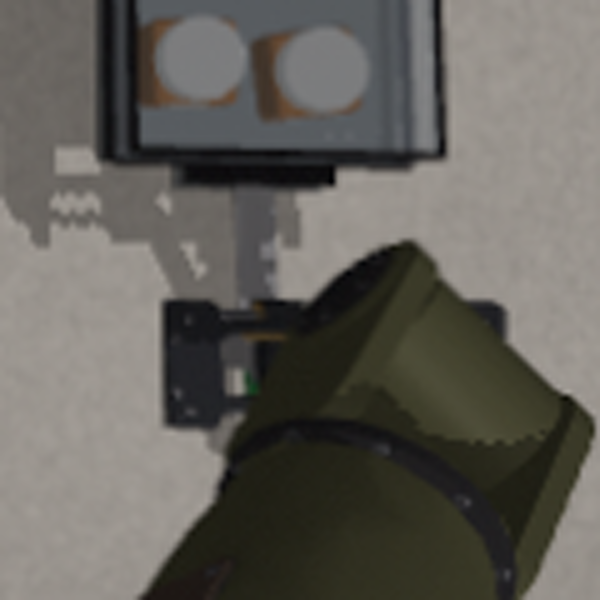

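Request:
arm_command(
  moves=[
    [0,0,-0.15,0,0,0],
    [-0.02,0,-0.15,0,0,0],
    [-0.02,0,-0.15,0,0,0],
    [-0.03,0,-0.15,0,0,0],
    [-0.04,0,-0.15,0,0,0],
    [-0.05,0,-0.15,0,0,0],
    [-0.05,0,-0.15,0,0,0],
    [-0.06,0,-0.15,0,0,0],
  ],
)

```text
time: 18.42
ee_pos: [0.3401, -0.2891, 0.0935]
ee_rot: [0.0, 1.0, -0.0, -0.0]
force: [-1.9, 0.2, -3.8]
opening: 0.0172
```

```bash
python3 -c "
from h import *
t=snap('top','t7');s=snap('scene','s7')
cv2.imwrite('pics/s7z.png',cv2.resize(s['color'][180:360,20:245],None,fx=3.5,fy=3.3,interpolation=2))
for c,S in(('top',t),('scene',s)):
  for n in('spatula_tip','cover_lip'): print(n,c,[(x['position'],x['conf'],px2d(S,x['position'])) for x in robot.mark_of(n,c)[:2]])
"
```

```text
spatula_tip top [([211.2, 387.2], 0.76, array([ 0.4377, -0.2869,  0.1061]))]
cover_lip top [([210.2, 385.9], 0.85, array([ 0.4405, -0.2831,  0.107 ])), ([252.5, 389.1], 0.68, array([ 0.3385, -0.211 ,  0.3529]))]
spatula_tip scene [([250.2, 126.6], 0.91, array([ 0.4875, -0.2917,  0.1432]))]
cover_lip scene []
```

View pics/s7z.png

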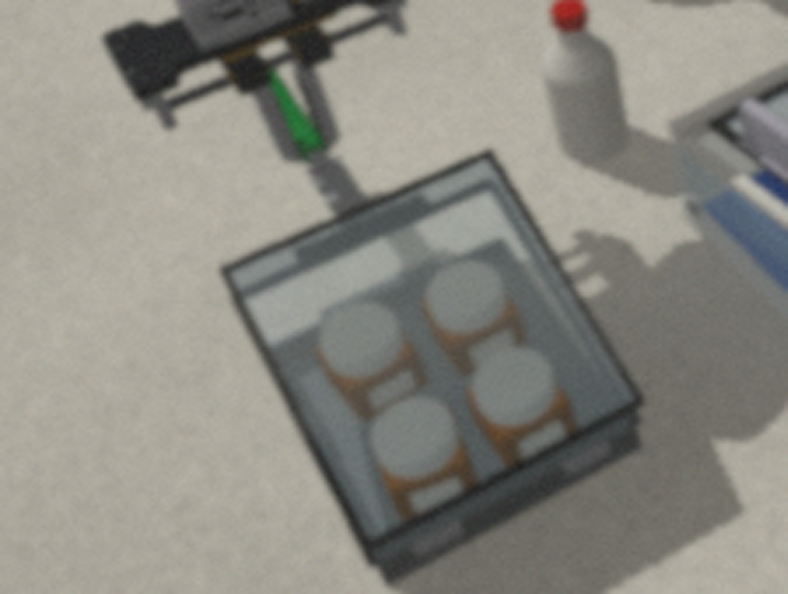

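Request:
arm_command(
  moves=[
    [-0.13,0,-0.31,0,0,0],
    [-0.13,0,-0.31,0,0,0],
    [-0.14,0,-0.3,0,0,0],
    [-0.25,0,-0.32,0,0,0],
    [-0.28,0,-0.31,0,0,0],
  ],
)

```text
time: 19.35
ee_pos: [0.3864, -0.2891, 0.1706]
ee_rot: [0.001, 1.0, 0.0, -0.0]
force: [-1.9, -0.3, -3.8]
opening: 0.0172
```

```bash
python3 -c "
from h import *
t=snap('top','t8');s=snap('scene','s8')
cv2.imwrite('pics/s8z.png',cv2.resize(s['color'][140:340,20:270],None,fx=3,fy=3,interpolation=2))
for c,S in(('top',t),('scene',s)):
  for n in('spatula_tip','cover_lip'): print(n,c,[(x['position'],x['conf'],px2d(S,x['position'])) for x in robot.mark_of(n,c)[:2]])
"
```

```text
spatula_tip top [([192.0, 396.0], 0.56, array([ 0.4858, -0.2891,  0.1768]))]
cover_lip top [([192.7, 398.4], 0.65, array([ 0.4838, -0.2949,  0.1781]))]
spatula_tip scene [([238.5, 127.1], 0.85, array([ 0.4956, -0.284 ,  0.1844]))]
cover_lip scene [([240.2, 124.1], 0.97, array([ 0.4966, -0.291 ,  0.1848])), ([219.2, 237.7], 0.56, array([ 0.56  , -0.0508,  0.1518]))]
```

View pics/s8z.png

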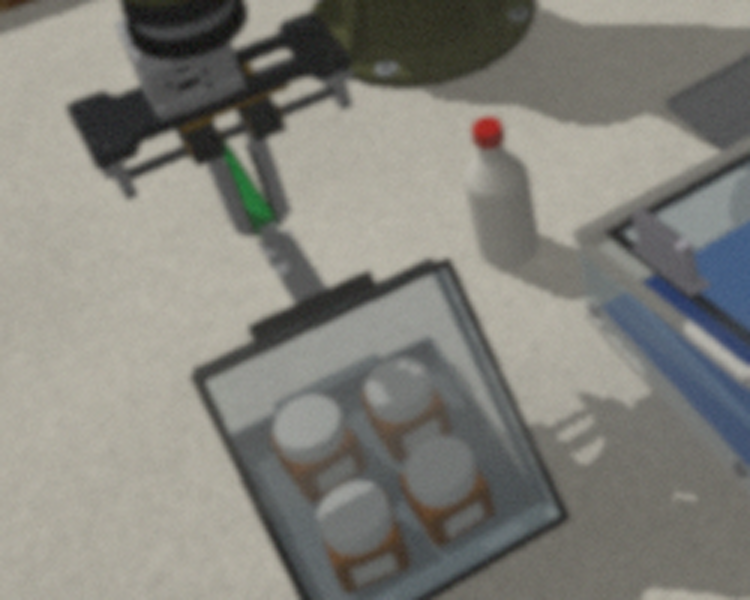

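Opening as planned, with the cover at about 0.8 rad. I'll continue along the arc.

Request:
arm_command(
  moves=[
    [-0.32,0,-0.27,0,0,0],
    [-0.34,0,-0.24,0,0,0],
    [-0.36,0,-0.21,0,0,0],
    [-0.38,0,-0.17,0,0,0],
    [-0.4,0,-0.13,0,0,0],
    [-0.4,0,-0.09,0,0,0],
  ],
)

```text
time: 20.4
ee_pos: [0.4963, -0.2894, 0.2253]
ee_rot: [0.001, 1.0, 0.0, -0.001]
force: [-2.9, -0.7, -1.2]
opening: 0.0173
```

```bash
python3 -c "
from h import *
t=snap('top','t9');s=snap('scene','s9')
cv2.imwrite('pics/s9z.png',cv2.resize(s['color'][100:340,0:270],None,fx=2.5,fy=2.5,interpolation=2))
for c,S in(('top',t),('scene',s)):
  for n in('spatula_tip','cover_lip'): print(n,c,[(x['position'],x['conf'],px2d(S,x['position'])) for x in robot.mark_of(n,c)[:2]])
"
```

```text
spatula_tip top [([144.1, 402.3], 0.66, array([ 0.6029, -0.2899,  0.2309]))]
cover_lip top [([140.2, 406.5], 0.89, array([ 0.6136, -0.3017,  0.2281]))]
spatula_tip scene [([258.7, 141.5], 0.77, array([ 0.6089, -0.2905,  0.2388]))]
cover_lip scene [([261.3, 141.7], 0.83, array([ 0.61  , -0.2919,  0.2332]))]
```

View pics/s9z.png

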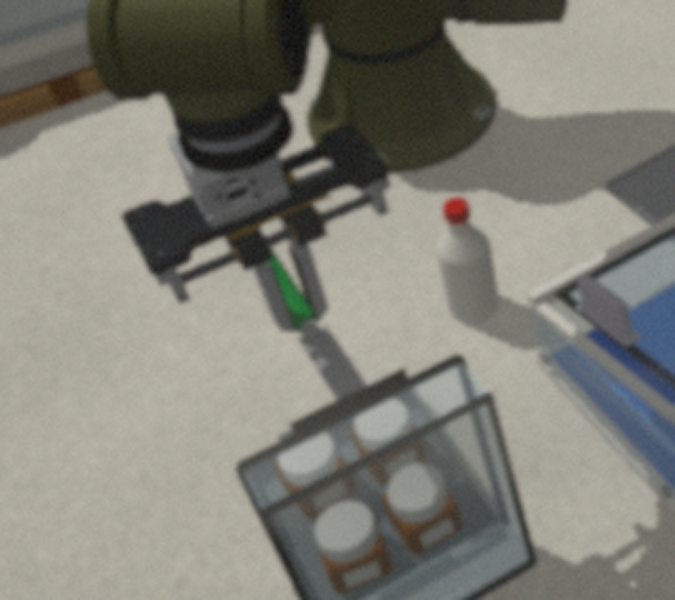

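Request:
arm_command(
  moves=[
    [-0.4,0,-0.04,0,0,0],
    [-0.4,0,0,0,0,0],
    [-0.4,0,0.04,0,0,0],
    [-0.4,0,0.06,0,0,0],
    [-0.2,0,0.04,0,0,0],
    [0,0,0,0,0,0],
  ],
)

```text
time: 21.45
ee_pos: [0.5862, -0.2893, 0.2205]
ee_rot: [0.0, 1.0, 0.0, -0.0]
force: [-0.4, 0.3, -1.5]
opening: 0.0176
```

```bash
python3 -c "
from h import *
t=snap('top','t10');s=snap('scene','s10')
cv2.imwrite('pics/s10z.png',cv2.resize(s['color'][100:340,0:270],None,fx=2.5,fy=2.5,interpolation=2))
for c,S in(('top',t),('scene',s)):
  for n in('spatula_tip','cover_lip'): print(n,c,[(x['position'],x['conf'],px2d(S,x['position'])) for x in robot.mark_of(n,c)[:2]])
"
```

```text
spatula_tip top [([111.9, 401.0], 0.72, array([ 0.6877, -0.2904,  0.2266]))]
cover_lip top [([105.5, 404.1], 0.7, array([ 0.7029, -0.2969,  0.2314]))]
spatula_tip scene [([292.6, 163.6], 0.57, array([ 0.6925, -0.2887,  0.2282])), ([170.6, 379.0], 0.22, array([0.6266, 0.3412, 0.1447]))]
cover_lip scene [([294.1, 160.9], 0.92, array([ 0.6919, -0.2938,  0.2273]))]
```

View pics/s10z.png

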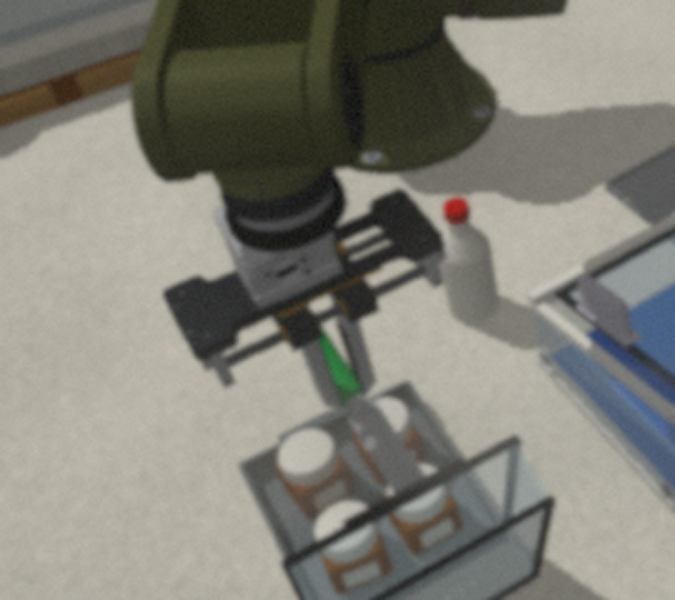

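View pics/t10.png

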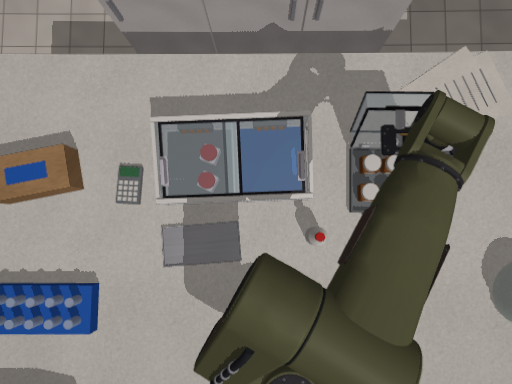

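Request:
arm_command(
  moves=[
    [0.5,0,0,0,0,0],
    [1,0,-0.2,0,0,0],
    [1,0,-0.3,0,0,0],
    [1,0,-0.3,0,0,0],
    [1,0,-0.4,0,0,0],
    [1,0,-0.4,0,0,0],
    [0.2,0,0,0,0,1],
    [0,0,0,0,0,1],
  ],
)

```text
time: 22.75
ee_pos: [0.3005, -0.2891, 0.3017]
ee_rot: [0.103, 0.995, -0.001, 0.001]
force: [-0.1, -0.0, -1.4]
opening: 0.0175
```

Request:
arm_command(
  moves=[
    [0,0,0,0,0,1],
    [0,0,0,0,0,1],
    [0,0,0,0,0,1],
    [0,0,0,0,0,1],
    [0,0,0,0,0,1],
    [0,0,0,0,0,1],
    [0,0,0,0,0,1],
    [0,0,0,0,0,1],
  ],
)

```text
time: 23.75
ee_pos: [0.3012, -0.289, 0.3012]
ee_rot: [0.481, 0.877, -0.0, 0.0]
force: [-1.4, -0.5, -1.5]
opening: 0.0174
```

Request:
arm_command(
  moves=[
    [0,0,0,0,0,1],
    [0,0,0,0,0,1],
    [0,0,0,0,0,1],
    [0,0,0,0,0,1],
    [0,0,0,0,0,0.3],
    [0,0,0,0,0,0],
  ],
)

```text
time: 24.5
ee_pos: [0.3013, -0.289, 0.3011]
ee_rot: [0.655, 0.755, -0.0, 0.0]
force: [-1.0, 0.1, -1.1]
opening: 0.0173
```

```bash
python3 -c "
from h import *
rel([.348,.257,.3],toolx(98)); print(robot.read_state()['joint_pos'])"
```

```text
shift now [10.68  2.46  0.02] turn [0.   0.   0.02] shift after turn [10.68  2.44  0.02]
[-0.8524 -0.0651  1.7075 -0.      1.4989 -0.9937]
```

Request:
arm_command(
  moves=[
    [1,0.22,0,0,0,0],
    [1,0.22,0,0,0,0],
    [1,0.22,0,0,0,0],
    [1,0.22,0,0,0,0],
    [1,0.22,0,0,0,0],
    [1,0.22,0,0,0,0],
    [1,0.22,0,0,0,0],
    [1,0.22,0,0,0,0],
  ],
)

```text
time: 25.5
ee_pos: [0.3324, 0.121, 0.3012]
ee_rot: [0.655, 0.755, 0.0, 0.0]
force: [0.6, -1.3, -0.8]
opening: 0.0175
```

Request:
arm_command(
  moves=[
    [1,0.22,0,0,0,0],
    [1,0.22,0,0,0,0],
    [0.68,0.22,0,0,0,0],
    [0,0,0,0,0,0],
  ],
)

```text
time: 26.0
ee_pos: [0.3465, 0.2581, 0.3004]
ee_rot: [0.654, 0.756, -0.001, -0.0]
force: [0.0, -1.5, -1.4]
opening: 0.0174
```

```bash
python3 -c "
from h import *
rel([.348,.257,.007],toolx(98)); w=snap('wrist','w11')"
```

```text
shift now [-0.02  0.03  5.87] turn [-0.01  0.    0.05] shift after turn [-0.03  0.03  5.87]
```

View pics/w11.png

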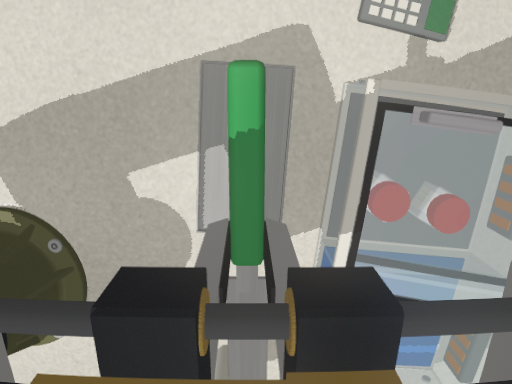

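The spatula is still square in the jaws and directly over the tray. I'll lower it and release.

Request:
arm_command(
  moves=[
    [-0.02,0.03,1,0,0,0],
    [0,0,1,0,0,0],
    [0,0,1,0,0,0],
    [0,0,1,0,0,0],
    [0,0,1,0,0,0],
    [0,0,0.5,0,0,0],
    [0,0,0.3,0,0,0],
    [0,0,0.05,0,0,0],
  ],
)

```text
time: 27.05
ee_pos: [0.3485, 0.2554, 0.0084]
ee_rot: [0.656, 0.755, -0.0, -0.0]
force: [-1.0, 0.8, -1.0]
opening: 0.0173
```

Request:
arm_command(
  moves=[
    [0,0,0,0,0,0],
    [0,0,0,0,0,0],
    [0,0,0,0,0,0],
  ],
  hand=0.5,
)

```text
time: 27.42
ee_pos: [0.3486, 0.256, 0.009]
ee_rot: [0.656, 0.755, 0.001, 0.0]
force: [0.3, -0.3, -0.5]
opening: 0.044
```

Request:
arm_command(
  moves=[
    [0,0,-0.5,0,0,0],
    [0,0,-1,0,0,0],
    [0,0,-1,0,0,0],
    [0,0,-1,0,0,0],
    [0,0,-1,0,0,0],
    [0,0,-1,0,0,0],
    [0,0,-1,0,0,0],
    [0,0,0,0,0,0],
  ],
)

```text
time: 28.42
ee_pos: [0.3489, 0.2562, 0.3369]
ee_rot: [0.656, 0.755, 0.003, 0.001]
force: [0.5, 0.4, -0.3]
opening: 0.0469
```

```bash
python3 -c "
from h import *
w=snap('wrist','w12');t=snap('top','t12')
for n in ('spatula_grip','spatula_tip'):
    for x in robot.mark_of(n,'wrist')[:1]: print(n,x,px2d(w,x['position']))
for n in ('door_right_pull','chest','mat_blue'):
    for x in robot.mark_of(n,'top')[:2]: print(n,x,px2d(t,x['position']))
"
```

```text
spatula_grip {'position': [142.5, 243.4], 'conf': 0.61} [0.3441 0.2681 0.021 ]
door_right_pull {'position': [166.1, 303.1], 'conf': 0.66} [ 0.5582 -0.0459  0.158 ]
door_right_pull {'position': [164.6, 237.1], 'conf': 0.34} [0.5665 0.1369 0.1319]
chest {'position': [165.9, 236.0], 'conf': 0.62} [0.5631 0.1401 0.1298]
mat_blue {'position': [164.4, 234.7], 'conf': 0.43} [0.5671 0.1437 0.1314]
```

View pics/w12.png

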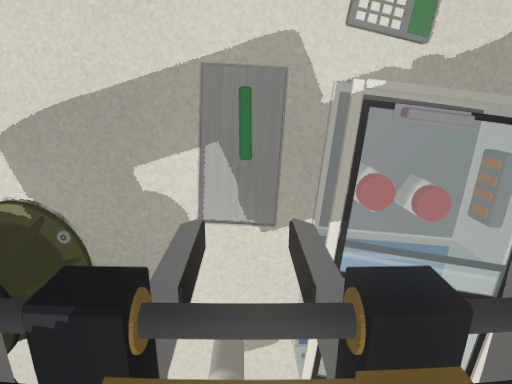

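View pics/t12.png

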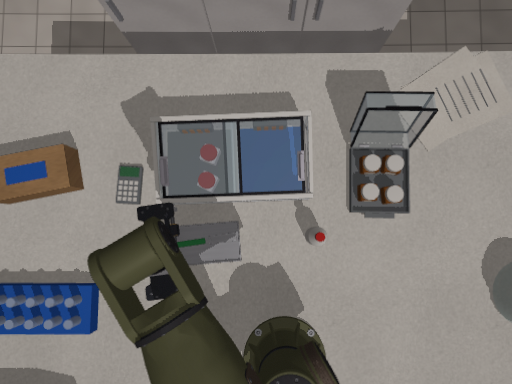

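```bash
python3 -c "
from h import *
rel([.55,-.046,.30],toolx(182)); print(robot.read_state()['joint_pos'])"
```

```text
shift now [-6.54  3.16  0.65] turn [ -0.02  -0.01 -14.66] shift after turn [-3.82 -6.17  0.65]
[ 0.5487 -0.0391  1.612  -0.      1.5702  0.4086]
```

Request:
arm_command(
  moves=[
    [-0.82,0.4,0,0,0,0],
    [-0.82,0.4,0,0,0,0],
    [-0.82,0.4,0,0,0,0],
    [-0.82,0.4,0,0,0,0],
    [-0.82,0.4,0,0,0,0],
    [-0.82,0.4,0.2,0,0,0],
    [-0.82,0.4,0.2,0,0,0],
    [-0.82,0.4,0.2,0,0,0],
  ],
)

```text
time: 29.78
ee_pos: [0.5531, -0.048, 0.3025]
ee_rot: [0.656, 0.755, -0.0, -0.0]
force: [0.2, -0.0, 0.1]
opening: 0.0471
```

Request:
arm_command(
  moves=[
    [0,0,0,0,0,-1],
    [0,0,0,0,0,-1],
    [0,0,0,0,0,-1],
    [0,0,0,0,0,-1],
    [0,0,0,0,0,-1],
    [0,0,0,0,0,-1],
    [0,0,0,0,0,-1],
    [0,0,0,0,0,-1],
  ],
)

```text
time: 30.78
ee_pos: [0.5524, -0.0466, 0.3027]
ee_rot: [0.309, 0.951, -0.0, -0.001]
force: [-0.2, -0.7, 0.2]
opening: 0.0472
```

Request:
arm_command(
  moves=[
    [0,0,0,0,0,-1],
    [0,0,0,0,0,-1],
    [0,0,0,0,0,-1],
    [0,0,0,0,0,-1],
    [0,0,0,0,0,-1],
    [0,0,0,0,0,-1],
    [0,0,0,0,0,-0.66],
    [0,0,0,0,0,0],
  ],
)

```text
time: 31.78
ee_pos: [0.5524, -0.0466, 0.3029]
ee_rot: [-0.017, 1.0, 0.0, -0.0]
force: [-0.1, -0.1, 0.6]
opening: 0.0471
```

```bash
python3 -c "
from h import *
w=snap('wrist','w13')
for n in ('door_right_pull','chest','mat_blue'):
    for x in robot.mark_of(n,'wrist')[:2]: print(n,x,px2d(w,x['position']))
rel([.56,-.046,.2],toolx(182.3)); print(robot.read_state()['joint_pos'])"
```

```text
door_right_pull {'position': [182.1, 250.9], 'conf': 0.91} [ 0.5571 -0.0416  0.16  ]
door_right_pull {'position': [5.9, 472.8], 'conf': 0.25} [0.3457 0.2417 0.0161]
chest {'position': [184.6, 378.9], 'conf': 0.71} [0.5644 0.0994 0.1215]
shift now [-0.15  0.01  2.07] turn [ 0.   -0.   -0.06] shift after turn [-0.15  0.01  2.07]
[-0.1503  0.2567  1.3515  0.      1.5337 -1.7551]
```

View pics/w13.png

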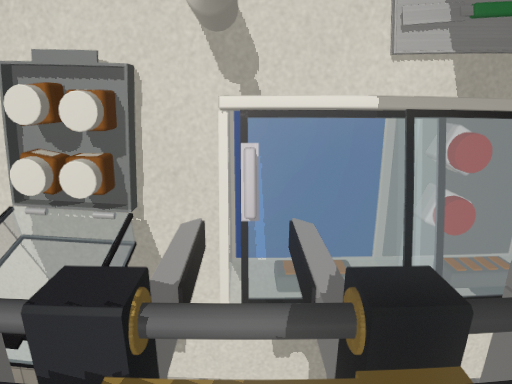

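```bash
python3 -c "
from h import *
w=snap('wrist')
for r in (150,165,182,200,214):
  print(r,[np.round(px2d(w,(r,c),0),3).tolist() for c in (230,244,250,256,262)])
"
```

```text
150 [[0.549, -0.069, 0.013], [0.528, -0.049, 0.151], [0.527, -0.044, 0.154], [0.533, -0.037, 0.116], [0.533, -0.03, 0.113]]
165 [[0.569, -0.068, 0.015], [0.542, -0.049, 0.155], [0.541, -0.043, 0.156], [0.548, -0.036, 0.119], [0.548, -0.029, 0.118]]
182 [[0.591, -0.067, 0.026], [0.558, -0.048, 0.157], [0.557, -0.042, 0.159], [0.566, -0.035, 0.123], [0.566, -0.029, 0.121]]
200 [[0.614, -0.067, 0.034], [0.575, -0.048, 0.162], [0.574, -0.042, 0.164], [0.585, -0.035, 0.126], [0.586, -0.028, 0.125]]
214 [[0.632, -0.066, 0.042], [0.588, -0.047, 0.166], [0.587, -0.041, 0.167], [0.6, -0.034, 0.13], [0.601, -0.027, 0.127]]
```

Request:
arm_command(
  moves=[
    [-0.11,0.02,0.8,0,0,0],
    [0,0,1,0,0,0],
    [0,0,0.8,0,0,0],
    [0,0,0.4,0,0,0],
    [0,0,0.26,0,0,0],
    [0,0,0,0,0,0],
  ],
  hand=0.35,
)

```text
time: 32.78
ee_pos: [0.5579, -0.0454, 0.1401]
ee_rot: [-0.017, 1.0, 0.0, -0.0]
force: [-0.2, 0.7, -0.2]
opening: 0.033
```

Request:
arm_command(
  moves=[
    [0,0,0,0,0,0],
    [0,0,0,0,0,0],
    [0,0,0,0,0,0],
    [0,0,0,0,0,0],
  ],
  hand=0,
  force=25,
)

```text
time: 33.28
ee_pos: [0.5583, -0.0454, 0.1412]
ee_rot: [-0.018, 1.0, -0.0, 0.001]
force: [-1.4, 1.3, 6.4]
opening: 0.012
```

```bash
python3 -c "
from h import *
st=robot.read_state();print(st['ee_pos'],st['force'])
d=np.array([-np.sin(np.radians(2.3)),np.cos(np.radians(2.3)),0])
rel(st['ee_pos']+.16*d)
"
```

```text
[ 0.5583 -0.0454  0.1412] [-1.4359  1.2659  6.3814]
shift now [ 0.02  3.2  -0.  ] turn None shift after turn None
```

Request:
arm_command(
  moves=[
    [0,0.1,0,0,0,0],
    [0,0.3,0,0,0,0],
    [0,0.5,0,0,0,0],
    [0,0.5,0,0,0,0],
    [0,0.5,0,0,0,0],
    [0,0.5,0,0,0,0],
  ],
)

```text
time: 34.02
ee_pos: [0.5536, 0.0748, 0.1411]
ee_rot: [-0.018, 1.0, -0.0, -0.0]
force: [-4.4, -3.2, 8.1]
opening: 0.0123
```

Request:
arm_command(
  moves=[
    [0,0.4,0,0,0,0],
    [0,0.3,0,0,0,0],
    [0,0.15,0,0,0,0],
    [0,0,0,0,0,0],
  ],
)

```text
time: 34.52
ee_pos: [0.5521, 0.1138, 0.1411]
ee_rot: [-0.017, 1.0, -0.003, -0.001]
force: [-7.5, -23.2, 11.6]
opening: 0.012
```

```bash
python3 -c "
from h import *
s=snap('scene','s14');t=snap('top','t14');w=snap('wrist','w14')
cv2.imwrite('pics/s14z.png',cv2.resize(s['color'][110:320,190:430],None,fx=2.8,fy=2.8,interpolation=2))
"
```

```text
(no output)
```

View pics/s14z.png

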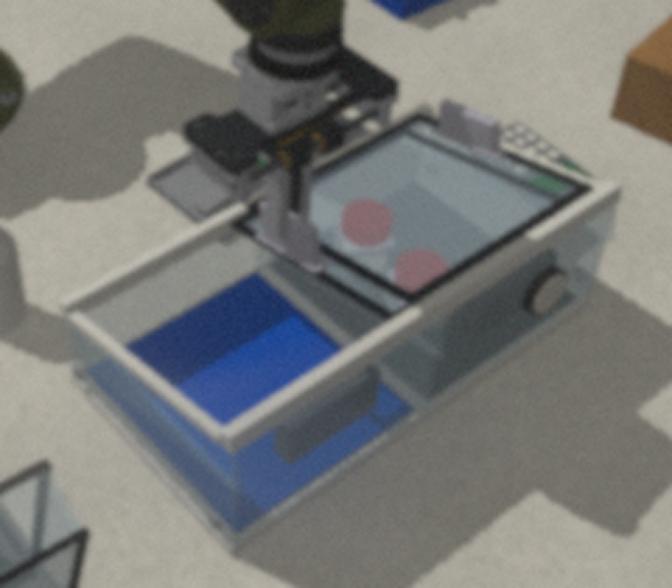

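View pics/w14.png

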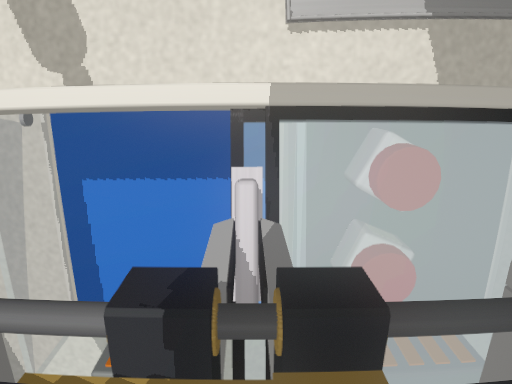

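Request:
arm_command(
  moves=[
    [0,-0.06,0,0,0,0],
    [0,0,0,0,0,0],
  ],
)

```text
time: 34.92
ee_pos: [0.5521, 0.1135, 0.1411]
ee_rot: [-0.018, 1.0, -0.0, -0.0]
force: [-5.9, -2.1, 9.0]
opening: 0.0118
```

Request:
arm_command(
  moves=[
    [0,0,0,0,0,0],
    [0,0,0,0,0,0],
    [0,0,-0.3,0,0,0],
    [0,0,-0.8,0,0,0],
    [0,0,-1,0,0,0],
    [0,0,-1,0,0,0],
    [0,0,0,0,0,0],
  ],
  hand=0.24,
)

```text
time: 35.8
ee_pos: [0.5533, 0.1141, 0.3004]
ee_rot: [-0.018, 1.0, 0.0, 0.004]
force: [0.3, 0.1, -0.8]
opening: 0.0226
```

```bash
python3 -c "
from h import *
w=snap('wrist','w15');t=snap('top','t15')
for n in ('door_right_pull','door_left_pull','mat_blue'):
  for c,S in (('wrist',w),('top',t)):
    for x in robot.mark_of(n,c)[:2]: print(n,c,x,px2d(S,x['position']))
for n in ('jar1_centre','mat_blue','mat_grey'):
    for x in robot.mark_of(n,'top')[:6]: print(n,x,px2z(t,x['position'],.036 if n[0]=='j' else .012))
"
```

```text
door_right_pull top {'position': [168.2, 246.9], 'conf': 0.41} [0.5556 0.109  0.1366]
door_left_pull wrist {'position': [175.2, 467.3], 'conf': 0.63} [0.545  0.3364 0.1542]
door_left_pull top {'position': [173.3, 161.3], 'conf': 0.55} [0.5375 0.3423 0.1609]
door_left_pull top {'position': [146.9, 380.1], 'conf': 0.38} [ 0.6382 -0.2947  0.0285]
mat_blue wrist {'position': [176.0, 193.7], 'conf': 0.64} [0.5892 0.0428 0.0152]
mat_blue top {'position': [160.1, 267.2], 'conf': 0.6} [0.4965 0.0537 0.6073]
mat_blue top {'position': [243.0, 198.1], 'conf': 0.26} [0.3421 0.2631 0.0181]
jar1_centre {'position': [193.2, 394.0], 'conf': 0.7} [ 0.4949 -0.3306  0.036 ]
mat_blue {'position': [160.1, 267.2], 'conf': 0.6} [0.6002 0.0518 0.012 ]
mat_blue {'position': [243.0, 198.1], 'conf': 0.26} [0.3419 0.2642 0.012 ]
mat_grey {'position': [164.2, 235.4], 'conf': 0.16} [0.5872 0.1514 0.012 ]
```

View pics/w15.png

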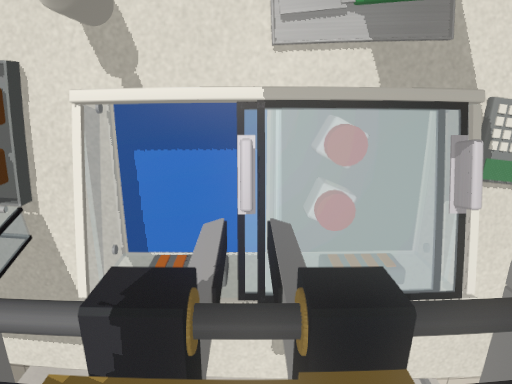

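View pics/t15.png

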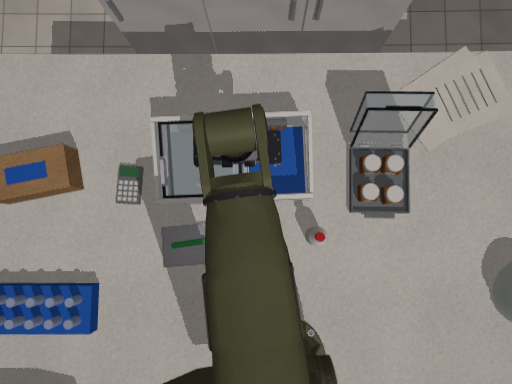

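```bash
python3 -c "
from h import *
w=snap('wrist')
L={'front rail':(97,150),'fin':(175,245),'fin2':(175,250),'left door edge':(175,261),'rdoor edge':(230,241),'mat NW':(106,118),'mat NE':(106,236),'mat SW':(250,125),'side rail':(180,80),'side rail2':(250,82),'cart front':(264,180),'cart top':(285,170),'cart top2':(290,140),'cart corner':(262,140), 'side wall in':(180,100)}
for k,p in L.items(): print(k,px2d(w,p,0))
"
```

```text
front rail [0.4803 0.0116 0.1089]
fin [0.5484 0.113  0.1606]
fin2 [0.5485 0.1177 0.1594]
left door edge [0.5549 0.1296 0.1288]
rdoor edge [0.6148 0.1109 0.1324]
mat NW [ 0.4906 -0.0272  0.0969]
mat NE [0.489  0.0985 0.0161]
mat SW [ 0.7008 -0.06    0.0131]
side rail [ 0.5698 -0.0665  0.1168]
side rail2 [ 0.6444 -0.0629  0.1349]
cart front [0.6829 0.0354 0.0838]
cart top [0.5191 0.0965 0.4063]
cart top2 [0.519  0.0906 0.4091]
cart corner [ 0.7101 -0.0327  0.0308]
side wall in [ 0.5828 -0.0677  0.0626]
```

```bash
python3 -c "
from h import *
rel([.53,-.38,.33],toolx(90))"
```

```text
shift now [ 0.8  -9.86 -0.69] turn [-0.   -0.   16.06] shift after turn [-9.88 -0.45 -0.69]
```

Request:
arm_command(
  moves=[
    [0.1,-1,-0.2,0,0,0],
    [0.1,-1,-0.2,0,0,0],
    [0.1,-1,-0.2,0,0,0],
    [0.1,-1,-0.1,0,0,0],
    [0.1,-1,0,0,0,0],
    [0.1,-1,0,0,0,0],
    [0.1,-1,0,0,0,0],
    [0.1,-1,0,0,0,0],
  ],
  hand=0.75,
)

```text
time: 37.4
ee_pos: [0.5262, -0.2889, 0.3305]
ee_rot: [-0.018, 1.0, -0.0, 0.0]
force: [0.7, -0.2, 0.1]
opening: 0.0702
```

Request:
arm_command(
  moves=[
    [0,-1,0,0,0,0],
    [0,-0.86,0,0,0,0],
    [0,0,0,0,0,1],
    [0,0,0,0,0,1],
    [0,0,0,0,0,1],
    [0,0,0,0,0,1],
    [0,0,0,0,0,1],
    [0,0,0,0,0,1],
  ],
)

```text
time: 38.4
ee_pos: [0.5298, -0.3802, 0.3303]
ee_rot: [0.28, 0.96, 0.0, -0.0]
force: [-0.2, 0.1, 0.3]
opening: 0.0705
```

Request:
arm_command(
  moves=[
    [0,0,0,0,0,1],
    [0,0,0,0,0,1],
    [0,0,0,0,0,1],
    [0,0,0,0,0,1],
    [0,0,0,0,0,1],
    [0,0,0,0,0,1],
    [0,0,0,0,0,1],
    [0,0,0,0,0,1],
  ],
)

```text
time: 39.4
ee_pos: [0.5298, -0.3802, 0.3303]
ee_rot: [0.632, 0.775, -0.0, -0.0]
force: [-0.5, -0.1, -0.1]
opening: 0.0709
```

Request:
arm_command(
  moves=[
    [0,0,0,0,0,1],
    [0,0,0,0,0,1],
    [0,0,0,0,0,0],
  ],
)

```text
time: 39.78
ee_pos: [0.5298, -0.3801, 0.3303]
ee_rot: [0.705, 0.709, 0.0, -0.0]
force: [-0.2, 0.1, -0.8]
opening: 0.0704
```

```bash
python3 -c "
from h import *
print(robot.read_state()['joint_pos'])
w=snap('wrist','w16')
cv2.imwrite('pics/w16z.png',cv2.resize(w['color'][0:256,100:400],None,fx=2.6,fy=2.34,interpolation=2))
for x in robot.mark_of('jar1_centre','wrist')[:6]: print(x,px2z(w,x['position'],.036))
"
```

```text
[-0.6786  0.4957  0.9693  0.      1.6769 -0.6852]
{'position': [109.1, 220.3], 'conf': 0.88} [ 0.4934 -0.3207  0.036 ]
```

View pics/w16.png

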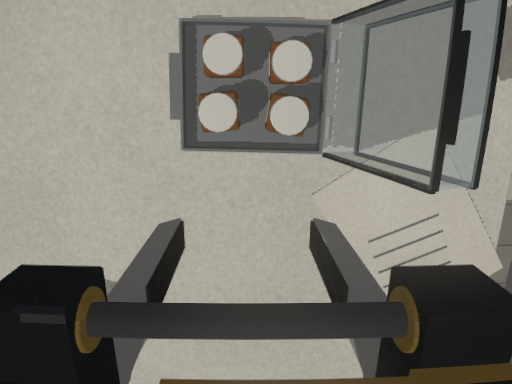

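```bash
cat > caps.py <<'E'
from h import *
def caps(w,z=.067,roi=(0,384,0,512),amin=400):
    h=cv2.cvtColor(w['color'],cv2.COLOR_BGR2HSV); 
    # use depth: points at height near z
    H,W=w['depth'].shape; c,r=np.meshgrid(np.arange(W),np.arange(H))
    u=cv2.undistortPoints(np.stack([c.ravel(),r.ravel()],1).astype(np.float64).reshape(-1,1,2),np.array(w['K'],float),np.array(w['D'],float)).reshape(-1,2)
    d=w['depth'].ravel(); P=(np.c_[u,np.ones(len(u))]*d[:,None])@w['rotation'].T+w['origin']; P=P.reshape(H,W,3)
    ok=(abs(P[...,2]-z)<.008)&(w['depth']>0)&(h[...,1]<70); m=np.zeros((H,W),np.uint8); m[roi[0]:roi[1],roi[2]:roi[3]]=ok[roi[0]:roi[1],roi[2]:roi[3]]
    m=cv2.morphologyEx(m,cv2.MORPH_OPEN,np.ones((3,3)))
    n,l,st,ct=cv2.connectedComponentsWithStats(m); out=[]
    for i in range(1,n):
        if st[i,4]<amin: continue
        cs,_=cv2.findContours((l==i).astype(np.uint8),cv2.RETR_EXTERNAL,cv2.CHAIN_APPROX_NONE)
        pts=np.array([px2z(w,(p[0][1],p[0][0]),z) for p in cs[0]])[:,:2]
        (cx,cy),rad=cv2.minEnclosingCircle((pts*1000).astype(np.float32))
        out.append((round(cx/1000,4),round(cy/1000,4),round(rad,1),np.round(np.median(P[l==i][:,2]),3),st[i,4]))
    return out
E
python3 -c "
from caps import *
w=snap('wrist')
for o in caps(w): print(o)
cv2.imwrite('pics/w17z.png',cv2.resize(w['color'][10:155,165:335],None,fx=4.5,fy=4.1,interpolation=2))
"
```

```text
(0.7002, -0.2947, 85.7, np.float64(0.067), np.int32(1146))
(0.4989, -0.2528, 24.6, np.float64(0.067), np.int32(1300))
(0.5841, -0.2602, 24.8, np.float64(0.067), np.int32(1279))
(0.4915, -0.3233, 24.8, np.float64(0.067), np.int32(1179))
(0.583, -0.3268, 25.0, np.float64(0.067), np.int32(1195))
```

View pics/w17z.png

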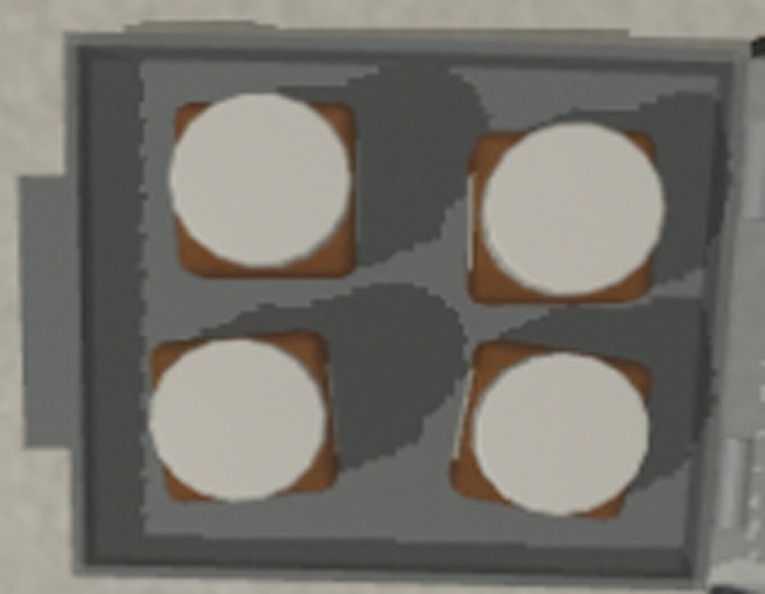

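Request:
arm_command(
  moves=[
    [0.64,-0.16,0,0,0,0],
    [0.64,-0.16,0.2,0,0,0],
    [0.63,-0.15,0.4,0,0,0],
    [0.63,-0.15,0.75,0,0,0],
    [0,0,1,0,0,0],
    [0,0,1,0,0,0],
    [0,0,1,0,0,0],
    [0,0,0.7,0,0,0],
  ],
)

```text
time: 40.92
ee_pos: [0.4974, -0.253, 0.0759]
ee_rot: [0.704, 0.71, -0.0, -0.001]
force: [0.3, 0.3, 0.1]
opening: 0.0704
```

Request:
arm_command(
  moves=[
    [0,0,0.5,0,0,0],
    [0,0,0.25,0,0,0],
    [0,0,0.15,0,0,0],
    [0,0,0,0,0,0],
  ],
)

```text
time: 41.42
ee_pos: [0.4982, -0.2534, 0.0332]
ee_rot: [0.705, 0.709, 0.0, 0.0]
force: [0.6, -0.5, -0.2]
opening: 0.0705
```

Request:
arm_command(
  moves=[
    [0,0,0,0,0,0],
    [0,0,0,0,0,0],
    [0,0,0,0,0,0],
    [0,0,0,0,0,0],
  ],
  hand=0,
  force=30,
)

```text
time: 41.92
ee_pos: [0.4983, -0.2535, 0.0335]
ee_rot: [0.705, 0.709, 0.0, 0.0]
force: [-1.1, -0.3, 5.1]
opening: 0.0518
```

Request:
arm_command(
  moves=[
    [0,0,-0.4,0,0,0],
    [0,0,-1,0,0,0],
    [0,0,-1,0,0,0],
    [0,0,-1,0,0,0],
    [0,0,-1,0,0,0],
    [0.5,0.2,0,0,0,0],
    [0.9,0.3,0,0,0,0],
    [0.9,0.3,0,0,0,0],
  ],
)

```text
time: 42.92
ee_pos: [0.5374, -0.1369, 0.2527]
ee_rot: [0.705, 0.709, -0.0, -0.0]
force: [-0.1, -0.4, -1.0]
opening: 0.0515
```

Request:
arm_command(
  moves=[
    [0.9,0.3,0,0,0,0],
    [0.9,0.3,0,0,0,0],
    [0.9,0.3,0,0,0,0],
    [0.7,0.3,0,0,0,0],
    [0.37,0.14,0,0,0,-0.4],
    [0,0,0,0,0,0],
  ],
)

```text
time: 43.68
ee_pos: [0.6031, 0.0512, 0.2525]
ee_rot: [0.69, 0.724, -0.0, -0.0]
force: [-0.6, 0.1, -1.8]
opening: 0.0517
```

```bash
python3 -c "
from h import *
rel([.605,.05,.05],toolx(92.3)); print(robot.read_state()['joint_pos'])
w=snap('wrist','w18')
for k,p in {'a':(60,60)}.items(): print(px2d(w,p))"
```

```text
shift now [-0.03  0.04  4.05] turn [-0.01  0.    0.08] shift after turn [-0.03  0.04  4.05]
[ 0.0243  0.397   1.2827 -0.0001  1.4627 -0.0242]
[0.3747 0.1615 0.0116]
```

View pics/w18.png

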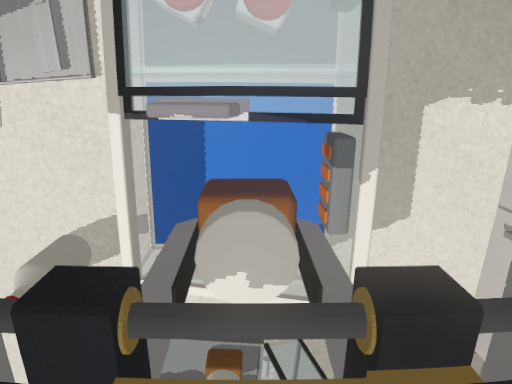

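```bash
python3 -c "
from h import *
w=snap('wrist')
for p in [(150,343),(180,343),(220,343),(150,333),(200,335),(180,368),(180,325)]: print(p,px2d(w,p,0))"
```

```text
(150, 343) [0.6926 0.0813 0.1096]
(180, 343) [0.6956 0.0525 0.1111]
(220, 343) [0.7008 0.0113 0.1099]
(150, 333) [0.6839 0.0804 0.1065]
(200, 335) [0.6904 0.0318 0.11  ]
(180, 368) [0.7032 0.0637 0.156 ]
(180, 325) [0.6848 0.0453 0.0834]
```

```bash
python3 -c "
from h import *
w=snap('wrist')
for r in (150,190):
  for c in list(range(112,156,3))+list(range(350,378,2)): print(r,c,px2d(w,(r,c),0))"
```

```text
150 112 [0.4722 0.0707 0.1081]
150 115 [0.4755 0.0709 0.1088]
150 118 [0.4787 0.0712 0.1097]
150 121 [0.4815 0.0712 0.1094]
150 124 [0.4844 0.0713 0.1094]
150 127 [0.4853 0.0705 0.1033]
150 130 [0.4861 0.0695 0.0969]
150 133 [0.479  0.0646 0.0664]
150 136 [0.4789 0.063  0.0557]
150 139 [0.4788 0.0613 0.0447]
150 142 [0.4785 0.0594 0.0321]
150 145 [0.4792 0.058  0.0224]
150 148 [0.4798 0.0563 0.0113]
150 151 [0.4849 0.0573 0.0163]
150 154 [0.4882 0.0572 0.0147]
150 350 [0.6996 0.081  0.1091]
150 352 [0.7015 0.0811 0.1092]
150 354 [0.7035 0.0812 0.1091]
150 356 [0.7061 0.081  0.1069]
150 358 [0.706  0.0819 0.1131]
150 360 [0.7057 0.0829 0.1195]
150 362 [0.6967 0.0872 0.1511]
150 364 [0.6965 0.0879 0.1562]
150 366 [0.6983 0.088  0.1558]
150 368 [0.7    0.088  0.1557]
150 370 [0.7014 0.0882 0.1566]
150 372 [0.7032 0.0882 0.156 ]
150 374 [0.7045 0.0885 0.1572]
150 376 [0.7058 0.0887 0.1579]
190 112 [ 0.427  -0.0006 -0.    ]
190 115 [0.4726 0.0305 0.1067]
190 118 [0.4764 0.0312 0.1088]
190 121 [0.4794 0.0313 0.1084]
190 124 [0.4828 0.0318 0.1097]
190 127 [0.4852 0.0314 0.1078]
190 130 [0.4863 0.0299 0.1023]
190 133 [0.4875 0.0284 0.0966]
190 136 [0.4802 0.0195 0.0648]
190 139 [0.4809 0.0172 0.0562]
190 142 [0.4807 0.0138 0.0441]
190 145 [0.4809 0.0108 0.0327]
190 148 [0.4813 0.0077 0.0215]
190 151 [0.4826 0.0054 0.0125]
190 154 [0.4872 0.0063 0.0153]
190 350 [0.7043 0.0417 0.1091]
190 352 [0.7074 0.041  0.1059]
190 354 [0.7078 0.0423 0.1106]
190 356 [0.7077 0.0439 0.1167]
190 358 [0.698  0.0525 0.1499]
190 360 [0.6977 0.0541 0.1557]
190 362 [0.699  0.0544 0.1568]
190 364 [0.7009 0.0544 0.1564]
190 366 [0.7022 0.0547 0.1574]
190 368 [0.704  0.0548 0.1572]
190 370 [0.7052 0.0551 0.1584]
190 372 [0.7073 0.055  0.1575]
190 374 [0.7085 0.0554 0.1586]
190 376 [0.7109 0.055  0.1571]
```

Request:
arm_command(
  moves=[
    [-0.02,-0.02,0.8,0,0,0],
    [0,0,0.9,0,0,0],
    [0,0,0.8,0,0,0],
    [0,0,0.6,0,0,0],
    [0,0,0.5,0,0,0],
    [0,0,0.3,0,0,0],
    [0,0,0.2,0,0,0],
    [0,0,0,0,0,0],
  ],
)

```text
time: 44.82
ee_pos: [0.6022, 0.0495, 0.0479]
ee_rot: [0.691, 0.723, -0.0, -0.0]
force: [-0.2, -0.4, -1.5]
opening: 0.0518
```

```bash
python3 -c "
from h import *
rel([.602,.05,.044],toolx(92.3))
st=robot.read_state();print(st['ee_pos'],st['force'])"
```

```text
shift now [ 0.01 -0.    0.08] turn [-0.    0.    0.06] shift after turn [ 0.01 -0.    0.08]
[0.6022 0.0495 0.0479] [-0.2402 -0.4183 -1.5395]
```

Request:
arm_command(
  moves=[
    [0,0,0.05,0,0,0],
    [0,0,0.02,0,0,0],
    [0,0,0,0,0,0],
  ],
)

```text
time: 45.2
ee_pos: [0.6023, 0.0498, 0.0447]
ee_rot: [0.691, 0.723, 0.0, 0.0]
force: [-0.5, -0.3, -0.8]
opening: 0.0513
```

Request:
arm_command(
  moves=[
    [0,0,0,0,0,0],
    [0,0,0,0,0,0],
    [0,0,-0.3,0,0,0],
    [0,0,-0.6,0,0,0],
    [0,0,-1,0,0,0],
    [0,0,-1,0,0,0],
    [0,0,-1,0,0,0],
    [0,0,-0.4,0,0,0],
  ],
  hand=0.63,
)

```text
time: 46.2
ee_pos: [0.6027, 0.0498, 0.2642]
ee_rot: [0.691, 0.723, 0.002, 0.002]
force: [0.3, 0.6, -0.0]
opening: 0.059
```

```bash
python3 -c "
from caps import *
w=snap('wrist','w19')
for o in caps(w,.078): print(o)
rel([.584,-.260,.12],toolx(90))"
```

```text
(0.6015, 0.052, 25.1, np.float64(0.078), np.int32(1615))
(0.6093, -0.0695, 68.5, np.float64(0.078), np.int32(717))
shift now [-6.17 -0.68  2.91] turn [ 0.07 -0.    0.46] shift after turn [-6.2  -0.38  2.91]
```

View pics/w19.png

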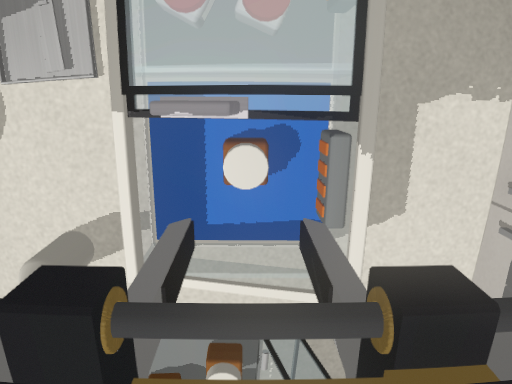

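Request:
arm_command(
  moves=[
    [-1,-0.1,-0.1,0,0,0.46],
    [-1,-0.15,-0.1,0,0,0],
    [-1,-0.15,-0.1,0,0,0],
    [-1,-0.15,-0.1,0,0,0],
    [-1,-0.15,-0.1,0,0,0],
    [-1,-0.15,-0.1,0,0,0],
    [-1,-0.15,-0.1,0,0,0],
    [-1,-0.15,0,0,0,0],
  ],
  hand=0.75,
)

```text
time: 47.25
ee_pos: [0.5465, -0.352, 0.2951]
ee_rot: [0.707, 0.707, 0.0, 0.0]
force: [0.6, -0.3, 0.1]
opening: 0.0703
```

Request:
arm_command(
  moves=[
    [-0.6,-0.1,0,0,0,0],
    [0,0,0,0,0,0],
  ],
)

```text
time: 47.5
ee_pos: [0.5411, -0.3821, 0.2938]
ee_rot: [0.708, 0.706, -0.0, -0.0]
force: [0.6, 1.1, -0.0]
opening: 0.0706
```

```bash
python3 -c "
from caps import *
w=snap('wrist','w20')
for o in caps(w): print(o)
rel([.584,-.260,.033],toolx(90))"
```

```text
(0.6779, -0.2912, 92.7, np.float64(0.067), np.int32(1541))
(0.5838, -0.2603, 24.8, np.float64(0.067), np.int32(1551))
(0.4917, -0.3236, 24.7, np.float64(0.067), np.int32(1394))
(0.583, -0.327, 25.0, np.float64(0.067), np.int32(1418))
shift now [2.41 0.85 5.22] turn [-0.   -0.01 -0.01] shift after turn [2.41 0.85 5.22]
```

View pics/w20.png

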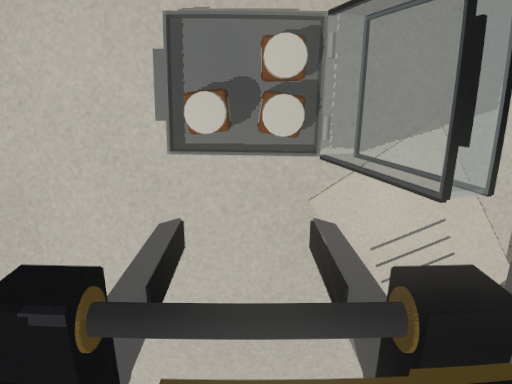

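Request:
arm_command(
  moves=[
    [0.8,0.3,0,0,0,0],
    [0.8,0.3,0.3,0,0,0],
    [0.81,0.25,0.6,0,0,0],
    [0,0,0.9,0,0,0],
    [0,0,1,0,0,0],
    [0,0,1,0,0,0],
    [0,0,0.6,0,0,0],
    [0,0,0,0,0,0],
  ],
  hand=0.68,
)

```text
time: 48.55
ee_pos: [0.5838, -0.2582, 0.0728]
ee_rot: [0.707, 0.708, -0.001, -0.002]
force: [0.9, -0.6, 0.1]
opening: 0.0637
```

```bash
python3 -c "
from h import *
rel([.584,-.260,.0335],toolx(90))"
```

```text
shift now [-0.04  0.01  0.79] turn [-0.03 -0.02  0.01] shift after turn [-0.04  0.    0.79]
```

Request:
arm_command(
  moves=[
    [-0.04,0,0.4,0,0,0],
    [0,0,0.25,0,0,0],
    [0,0,0.13,0,0,0],
    [0,0,0,0,0,0],
  ],
)

```text
time: 49.05
ee_pos: [0.5844, -0.2619, 0.0352]
ee_rot: [0.707, 0.707, -0.0, -0.0]
force: [-0.2, 0.4, 0.1]
opening: 0.0641
```

Request:
arm_command(
  moves=[
    [0,0,0,0,0,0],
    [0,0,0,0,0,0],
    [0,0,0,0,0,0],
    [0,0,0,0,0,0],
  ],
  hand=0,
  force=30,
)

```text
time: 49.55
ee_pos: [0.5848, -0.2621, 0.036]
ee_rot: [0.707, 0.707, 0.0, 0.0]
force: [0.2, -0.3, 5.7]
opening: 0.0516
```

Request:
arm_command(
  moves=[
    [0,0,-0.4,0,0,0],
    [0,0,-1,0,0,0],
    [0,0,-1,0,0,0],
    [0,0,-1,0,0,0],
    [0,0,-1,0,0,0],
    [0,0,0,0,0,0],
  ],
)

```text
time: 50.3
ee_pos: [0.5853, -0.2623, 0.2609]
ee_rot: [0.707, 0.707, 0.001, 0.004]
force: [0.2, -0.1, -1.5]
opening: 0.0515
```

```bash
python3 -c "
from h import *
rel([.602,-.016,.25],toolx(92.3));w=snap('wrist','w21')"
```

```text
shift now [4.93 0.33 0.2 ] turn [ 0.07  0.04 -0.4 ] shift after turn [4.91 0.53 0.22]
```

View pics/w21.png

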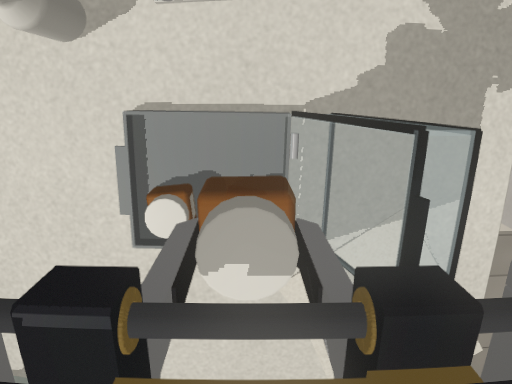

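Request:
arm_command(
  moves=[
    [0.7,0.05,0,0,0,0],
    [0.9,0.06,0,0,0,0],
    [0.9,0.06,0,0,0,0],
    [0.9,0.06,0,0,0,0],
    [0.9,0.06,0,0,0,0],
    [0.63,0.04,0,0,0,-0.4],
    [0,0,0,0,0,0],
    [0,0,0,0,0,0],
  ],
)

```text
time: 51.35
ee_pos: [0.6007, -0.0159, 0.2546]
ee_rot: [0.693, 0.721, -0.001, -0.001]
force: [0.2, -0.3, -1.5]
opening: 0.0519
```

```bash
python3 -c "
from h import *
rel([.602,-.016,.047],toolx(92.3))"
```

```text
shift now [-0.    0.03  4.15] turn [-0.02 -0.   -0.01] shift after turn [-0.    0.03  4.15]
```

Request:
arm_command(
  moves=[
    [0,0.03,0.8,0,0,0],
    [0,0,0.9,0,0,0],
    [0,0,0.8,0,0,0],
    [0,0,0.6,0,0,0],
    [0,0,0.5,0,0,0],
    [0,0,0.3,0,0,0],
    [0,0,0.2,0,0,0],
    [0,0,0,0,0,0],
  ],
)

```text
time: 52.35
ee_pos: [0.6024, -0.0156, 0.0503]
ee_rot: [0.693, 0.721, -0.0, -0.0]
force: [-0.1, -0.1, -1.5]
opening: 0.0519
```

Request:
arm_command(
  moves=[
    [0,0,0.02,0,0,0],
    [0,0,0,0,0,0],
    [0,0,0,0,0,0],
  ],
)

```text
time: 52.72
ee_pos: [0.6027, -0.0153, 0.0499]
ee_rot: [0.693, 0.721, 0.0, 0.0]
force: [-0.3, -0.8, -1.5]
opening: 0.0513
```

Request:
arm_command(
  moves=[
    [0,0,0.04,0,0,0],
    [0,0,0.02,0,0,0],
    [0,0,0,0,0,0],
  ],
)

```text
time: 53.1
ee_pos: [0.6026, -0.0153, 0.047]
ee_rot: [0.693, 0.721, 0.0, 0.0]
force: [-2.8, 0.4, 5.8]
opening: 0.0515
```

Request:
arm_command(
  moves=[
    [0,0,0,0,0,0],
    [0,0,0,0,0,0],
    [0,0,-0.3,0,0,0],
    [0,0,-0.6,0,0,0],
    [0,0,-1,0,0,0],
    [0,0,-1,0,0,0],
    [0,0,-1,0,0,0],
    [0,0,-0.8,0,0,0],
  ],
  hand=0.63,
)

```text
time: 54.1
ee_pos: [0.6024, -0.0153, 0.285]
ee_rot: [0.693, 0.721, 0.001, 0.001]
force: [0.3, -0.2, 0.1]
opening: 0.0591
```

Request:
arm_command(
  moves=[
    [-1,-0.1,0,0,0,0],
    [-1,-0.2,0,0,0,0.4],
    [-1,-0.2,0,0,0,0],
    [-1,-0.2,0,0,0,0],
    [-1,-0.2,0,0,0,0],
    [-1,-0.2,0,0,0,0],
    [-1,-0.2,0,0,0,0],
    [-0.3,0,0,0,0,0],
  ],
  hand=0.75,
)

```text
time: 55.1
ee_pos: [0.5404, -0.3833, 0.2821]
ee_rot: [0.708, 0.706, -0.0, 0.0]
force: [0.4, 0.5, -0.3]
opening: 0.0709
```

```bash
python3 -c "
from caps import *
w=snap('wrist','w22');t=snap('top','t22')
for o in caps(w): print(o)
print('top',[o for o in caps(t,.078,amin=60)])
rel([.583,-.327,.033],toolx(82))
cv2.imwrite('pics/t22z.png',cv2.resize(t['color'][80:230,140:440],None,fx=2.6,fy=2.6,interpolation=2))"
```

```text
(0.6969, -0.2951, 86.0, np.float64(0.067), np.int32(1510))
(0.4924, -0.3237, 24.8, np.float64(0.067), np.int32(1483))
(0.5831, -0.3271, 24.9, np.float64(0.067), np.int32(1503))
top [(0.5995, 0.0517, 25.0, np.float64(0.077), np.int32(215)), (0.6002, -0.0121, 24.9, np.float64(0.077), np.int32(212))]
shift now [1.1  0.83 4.97] turn [ 0.   -0.    1.38] shift after turn [1.2  0.67 4.97]
```

View pics/w22.png

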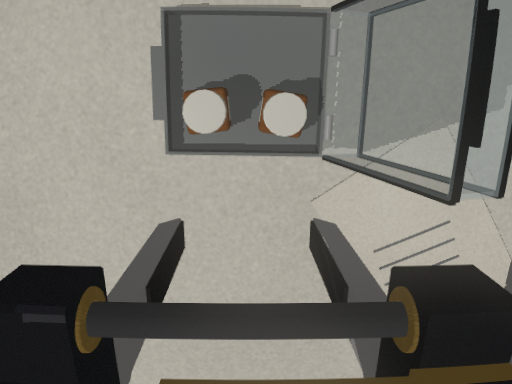

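View pics/t22z.png

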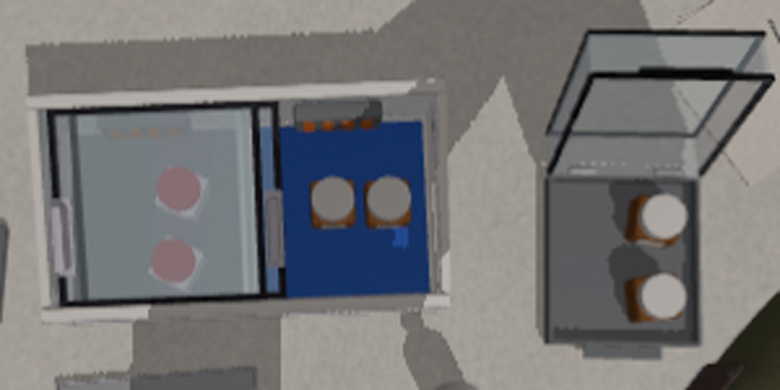

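Request:
arm_command(
  moves=[
    [0,0,0,0,0,0.68],
    [0.4,0.27,0,0,0,0],
    [0.4,0.25,0.5,0,0,0],
    [0.38,0.25,0.8,0,0,0],
    [0,0,1,0,0,0],
    [0,0,1,0,0,0],
    [0,0,0.8,0,0,0],
    [0,0,0,0,0,0],
  ],
  hand=0.68,
)

```text
time: 56.2
ee_pos: [0.5838, -0.3218, 0.0741]
ee_rot: [0.73, 0.684, -0.001, -0.002]
force: [-0.1, -0.1, 0.4]
opening: 0.0638
```

```bash
python3 -c "
from h import *
rel([.5831,-.327,.0345],toolx(86))"
```

```text
shift now [-0.11 -0.    0.79] turn [-0.04 -0.03  0.05] shift after turn [-0.11 -0.01  0.79]
```

Request:
arm_command(
  moves=[
    [-0.06,0,0.4,0,0,0],
    [0,0,0.25,0,0,0],
    [0,0,0.13,0,0,0],
    [0,0,0,0,0,0],
  ],
)

```text
time: 56.7
ee_pos: [0.5837, -0.3276, 0.0373]
ee_rot: [0.731, 0.683, -0.0, -0.0]
force: [1.3, -0.1, -0.5]
opening: 0.064
```

Request:
arm_command(
  moves=[
    [0,0,0,0,0,0],
    [0,0,0,0,0,0],
    [0,0,0,0,0,0],
    [0,0,0,0,0,0],
  ],
  hand=0,
  force=30,
)

```text
time: 57.2
ee_pos: [0.584, -0.3278, 0.0381]
ee_rot: [0.731, 0.683, 0.0, 0.0]
force: [-0.8, -0.0, 5.8]
opening: 0.0523
```

Request:
arm_command(
  moves=[
    [0,0,-0.4,0,0,0],
    [0,0,-1,0,0,0],
    [0,0,-1,0,0,0],
    [0,0,-1,0,0,0],
    [0,0,-1,0,0,0],
    [0,0,0,0,0,0],
  ],
)

```text
time: 57.95
ee_pos: [0.5845, -0.328, 0.2631]
ee_rot: [0.731, 0.683, 0.001, 0.004]
force: [0.5, -0.5, -2.1]
opening: 0.0523
```

```bash
python3 -c "
from h import *
rel([.531,.05,.26],toolx(92.3));w=snap('wrist','w23')"
```

```text
shift now [ 7.47 -1.58  0.02] turn [ 0.07  0.04 -1.08] shift after turn [ 7.6  -0.77  0.06]
```

View pics/w23.png

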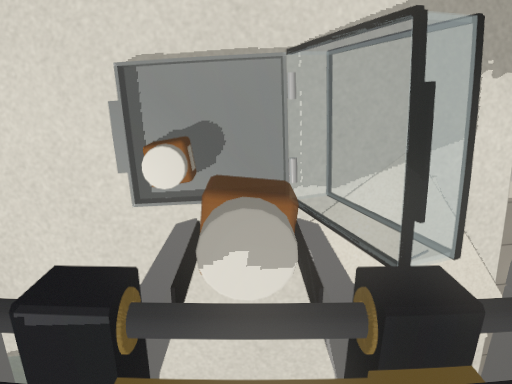

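Request:
arm_command(
  moves=[
    [0,0,0,0,0,-1.0],
    [0.8,-0.1,0,0,0,-0.08],
    [1,-0.1,0,0,0,0],
    [1,-0.1,0,0,0,0],
    [1,-0.1,0,0,0,0],
    [1,-0.1,0,0,0,0],
    [1,-0.1,0,0,0,0],
    [1,-0.1,0,0,0,0],
  ],
)

```text
time: 59.0
ee_pos: [0.5344, 0.0123, 0.2562]
ee_rot: [0.693, 0.721, -0.001, -0.001]
force: [0.1, -0.4, -1.2]
opening: 0.0526
```

Request:
arm_command(
  moves=[
    [0.8,-0.09,0,0,0,0],
    [0,0,0,0,0,0],
    [0,0,0,0,0,0],
  ],
)

```text
time: 59.38
ee_pos: [0.5291, 0.0502, 0.2567]
ee_rot: [0.693, 0.721, -0.001, -0.0]
force: [1.1, -0.4, -1.2]
opening: 0.052
```

```bash
python3 -c "
from h import *
rel([.530,.05,.0505],toolx(92.3));w=snap('wrist','w24')"
```

```text
shift now [-0.    0.02  4.12] turn [-0.02  0.    0.  ] shift after turn [-0.    0.02  4.12]
```

View pics/w24.png

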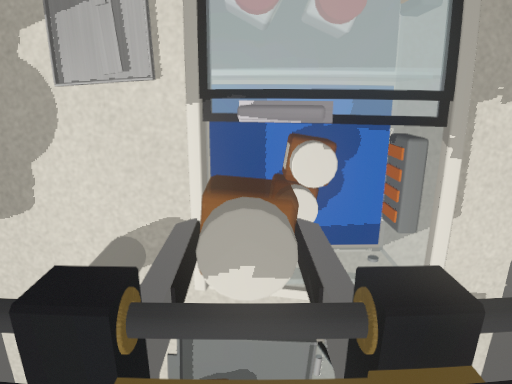

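```bash
python3 -c "
from caps import *
w=snap('wrist');t=snap('top','t24')
print(caps(w,.078,roi=(100,260,255,400),amin=200)); print(caps(t,.078,amin=40))
cv2.imwrite('pics/w24z.png',cv2.resize(w['color'][90:250,190:440],None,fx=3.2,fy=3.2,interpolation=2))"
```

```text
[(0.5996, 0.0593, 25.2, np.float64(0.078), np.int32(1691)), (0.5913, 0.015, 23.1, np.float64(0.078), np.int32(600))]
[(0.7074, -0.2932, 20.9, np.float64(0.079), np.int32(48))]
```

View pics/w24z.png

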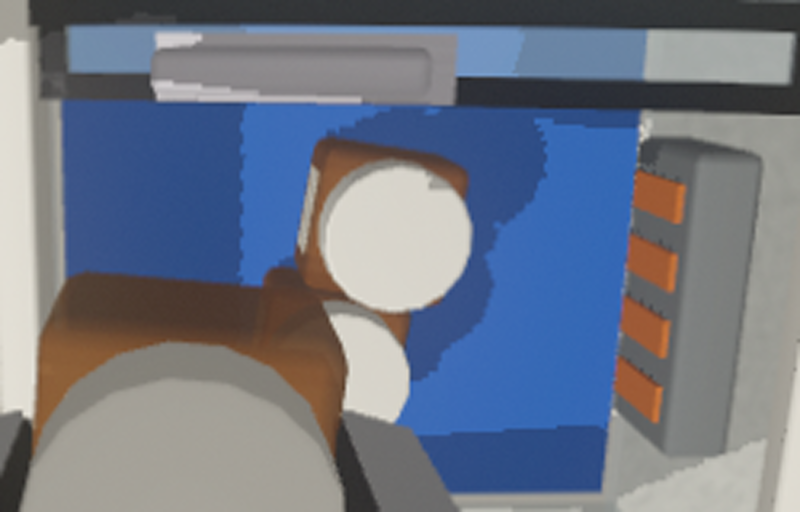

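Request:
arm_command(
  moves=[
    [-0.7,0.3,-0.5,0,0,0],
    [-1,0.3,-0.5,0,0,0],
    [-1,0.2,0,0,0,0],
    [0,0,0,0,0,0],
  ],
)

```text
time: 60.02
ee_pos: [0.5749, -0.0864, 0.3067]
ee_rot: [0.695, 0.719, -0.0, -0.0]
force: [0.1, 0.4, -1.5]
opening: 0.0523
```

```bash
python3 -c "
from caps import *
w=snap('wrist','w25');t=snap('top','t25')
print(caps(w,.078,amin=300)); print(caps(t,.078,amin=40))
cv2.imwrite('pics/w25z.png',cv2.resize(w['color'][0:200,130:380],None,fx=3,fy=3,interpolation=2))"
```

```text
[(0.5995, 0.0573, 25.0, np.float64(0.078), np.int32(1587)), (0.584, 0.0073, 24.9, np.float64(0.078), np.int32(1497)), (0.6763, -0.3786, 31.0, np.float64(0.077), np.int32(326))]
[(0.5982, 0.0581, 24.8, np.float64(0.077), np.int32(220)), (0.5823, 0.0081, 24.8, np.float64(0.077), np.int32(222))]
```

View pics/w25.png

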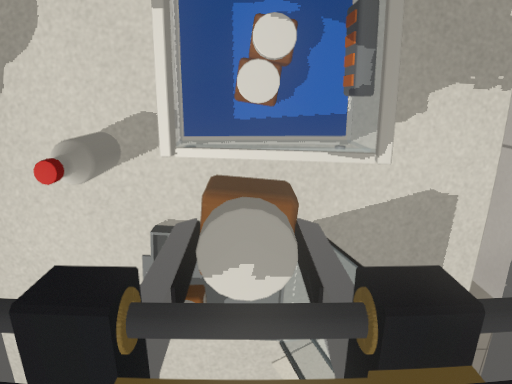

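```bash
python3 -c "
from h import *
rel([.530,.062,.25],toolx(92.3))"
```

```text
shift now [ 2.94 -0.78  1.14] turn [-0.01 -0.   -0.02] shift after turn [ 2.94 -0.77  1.14]
```

Request:
arm_command(
  moves=[
    [0.7,-0.2,0.2,0,0,0],
    [0.8,-0.2,0.3,0,0,0],
    [0.8,-0.2,0.3,0,0,0],
    [0.64,-0.18,0.34,0,0,0],
    [0,0,0,0,0,0],
    [0,0,0,0,0,0],
  ],
)

```text
time: 60.88
ee_pos: [0.53, 0.0627, 0.251]
ee_rot: [0.693, 0.721, 0.0, 0.0]
force: [0.4, -0.5, -1.0]
opening: 0.0523
```

```bash
python3 -c "
from h import *
rel([.530,.062,.0505],toolx(92.3))"
```

```text
shift now [-0.01 -0.    4.01] turn [0.01 0.   0.01] shift after turn [-0.01 -0.    4.01]
```

Request:
arm_command(
  moves=[
    [-0.01,0,0.7,0,0,0],
    [0,0,0.8,0,0,0],
    [0,0,0.7,0,0,0],
    [0,0,0.6,0,0,0],
    [0,0,0.5,0,0,0],
    [0,0,0.4,0,0,0],
    [0,0,0.2,0,0,0],
    [0,0,0,0,0,0],
  ],
)

```text
time: 61.88
ee_pos: [0.5301, 0.0617, 0.0555]
ee_rot: [0.693, 0.721, -0.0, -0.0]
force: [-0.4, 0.5, -1.4]
opening: 0.0522
```

Request:
arm_command(
  moves=[
    [0,0,0.1,0,0,0],
    [0,0,0,0,0,0],
  ],
)

```text
time: 62.12
ee_pos: [0.5301, 0.062, 0.0507]
ee_rot: [0.693, 0.721, 0.0, 0.0]
force: [0.4, -0.0, -0.6]
opening: 0.0521
```

Request:
arm_command(
  moves=[
    [0,0,0.03,0,0,0],
    [0,0,0,0,0,0],
  ],
)

```text
time: 62.38
ee_pos: [0.53, 0.0621, 0.0491]
ee_rot: [0.693, 0.721, 0.0, 0.0]
force: [0.6, 0.2, -1.0]
opening: 0.0524
```

Request:
arm_command(
  moves=[
    [0,0,0,0,0,0],
    [0,0,0,0,0,0],
    [0,0,-0.3,0,0,0],
    [0,0,-0.6,0,0,0],
    [0,0,-1,0,0,0],
    [0,0,-1,0,0,0],
    [0,0,-1,0,0,0],
    [0,0,-0.8,0,0,0],
  ],
  hand=0.6,
)

```text
time: 63.38
ee_pos: [0.5297, 0.0621, 0.2874]
ee_rot: [0.693, 0.721, 0.001, 0.001]
force: [0.3, 0.0, 1.1]
opening: 0.0567
```

Request:
arm_command(
  moves=[
    [-0.8,0.4,0,0,0,0],
    [-0.8,0.3,0,0,0,0],
    [-0.8,0.3,0,0,0,0],
    [0,0,0,0,0,0],
  ],
  hand=0.7,
)

```text
time: 63.88
ee_pos: [0.5849, -0.058, 0.2845]
ee_rot: [0.694, 0.72, -0.0, 0.0]
force: [-0.2, 0.7, 0.6]
opening: 0.0654
```

```bash
python3 -c "
from caps import *
w=snap('wrist','w26')
print(caps(w,.078,amin=300))
cv2.imwrite('pics/w26z.png',cv2.resize(w['color'][0:200,130:380],None,fx=3,fy=3,interpolation=2))"
```

```text
[(0.53, 0.0626, 25.1, np.float64(0.078), np.int32(1753)), (0.6001, 0.0579, 25.0, np.float64(0.078), np.int32(1745)), (0.5839, 0.0075, 24.8, np.float64(0.078), np.int32(1597))]
```

View pics/w26z.png

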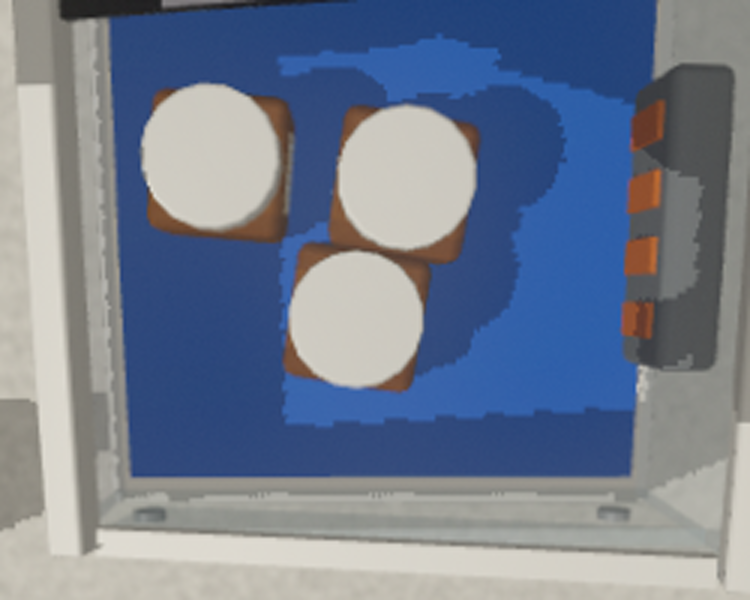

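```bash
python3 -c "
from h import *
rel([.584,.0075,.048],toolx(84))"
```

```text
shift now [1.28 0.04 4.73] turn [ 0.   -0.    1.43] shift after turn [ 1.27 -0.15  4.73]
```

Request:
arm_command(
  moves=[
    [0,0,0,0,0,1],
    [0,0,0,0,0,0.43],
    [0.65,-0.08,0,0,0,0],
    [0.62,-0.07,0.5,0,0,0],
    [0,0,1,0,0,0],
    [0,0,1,0,0,0],
    [0,0,0.6,0,0,0],
    [0,0,0,0,0,0],
  ],
)

```text
time: 64.92
ee_pos: [0.5827, 0.0091, 0.128]
ee_rot: [0.742, 0.67, -0.001, -0.001]
force: [0.3, 0.2, 0.3]
opening: 0.0657
```

```bash
python3 -c "
from h import *
rel([.584,.0075,.047],toolx(84))"
```

```text
shift now [-0.03  0.04  1.62] turn [-0.03  0.    0.03] shift after turn [-0.03  0.03  1.62]
```

Request:
arm_command(
  moves=[
    [-0.03,0.03,0.7,0,0,0],
    [0,0,0.5,0,0,0],
    [0,0,0.3,0,0,0],
    [0,0,0.12,0,0,0],
    [0,0,0,0,0,0],
  ],
)

```text
time: 65.55
ee_pos: [0.5855, 0.0066, 0.0488]
ee_rot: [0.743, 0.67, 0.0, 0.0]
force: [0.3, 0.4, 0.5]
opening: 0.0656
```

Request:
arm_command(
  moves=[
    [0,0,0,0,0,0],
    [0,0,0,0,0,0],
    [0,0,0,0,0,0],
    [0,0,0,0,0,0],
  ],
  hand=0,
)

```text
time: 66.05
ee_pos: [0.5854, 0.0064, 0.0487]
ee_rot: [0.743, 0.67, 0.0, 0.0]
force: [-1.3, 0.5, 5.2]
opening: 0.0514
```

```bash
python3 -c "
from h import *
rel([.602,-.019,.055],toolx(92.3))"
```

```text
shift now [-0.47  0.38 -0.13] turn [ 0.01 -0.   -1.43] shift after turn [-0.52  0.31 -0.13]
```

Request:
arm_command(
  moves=[
    [0,0,-0.1,0,0,0],
    [0,0,-0.1,0,0,0],
    [-0.25,0.15,0,0,0,0],
    [-0.22,0.23,0,0,0,0],
    [0,0,0,0,0,-0.7],
    [0,0,0,0,0,-0.73],
    [0,0,0,0,0,0],
  ],
)

```text
time: 66.92
ee_pos: [0.602, -0.0197, 0.0576]
ee_rot: [0.693, 0.721, -0.0, -0.0]
force: [0.1, 0.3, -2.1]
opening: 0.0519
```

```bash
python3 -c "
from h import *
rel([.602,-.019,.0495],toolx(92.3))"
```

```text
shift now [0.01 0.   0.16] turn [-0.    0.   -0.01] shift after turn [0.01 0.   0.16]
```

Request:
arm_command(
  moves=[
    [0,0,0.1,0,0,0],
    [0,0,0.07,0,0,0],
    [0,0,0,0,0,0],
  ],
)

```text
time: 67.3
ee_pos: [0.6015, -0.0189, 0.0491]
ee_rot: [0.693, 0.721, -0.0, -0.0]
force: [0.1, 0.1, -2.1]
opening: 0.0516
```

Request:
arm_command(
  moves=[
    [0,0,0,0,0,0],
    [0,0,0,0,0,0],
    [0,0,-0.3,0,0,0],
    [0,0,-0.6,0,0,0],
    [0,0,-1,0,0,0],
    [0,0,-1,0,0,0],
    [0,0,-1,0,0,0],
    [0,0,-0.8,0,0,0],
  ],
  hand=0.62,
)

```text
time: 68.3
ee_pos: [0.6014, -0.0188, 0.2881]
ee_rot: [0.693, 0.721, 0.001, 0.001]
force: [0.3, -0.6, -0.5]
opening: 0.0584
```

Request:
arm_command(
  moves=[
    [-1,-0.1,0,0,0,0],
    [-1,-0.2,0,0,0,0.4],
    [-1,-0.2,0,0,0,0],
    [-1,-0.2,0,0,0,0],
    [-1,-0.2,0,0,0,0],
    [-1,-0.2,0,0,0,0],
    [-1,-0.2,0,0,0,0],
    [-0.3,0,0,0,0,0],
  ],
  hand=0.75,
)

```text
time: 69.3
ee_pos: [0.5394, -0.3868, 0.2853]
ee_rot: [0.708, 0.706, -0.0, 0.0]
force: [-0.1, 0.3, 0.2]
opening: 0.0707
```

```bash
python3 -c "
from caps import *
w=snap('wrist','w27');t=snap('top','t27')
for o in caps(w): print(o)
print('top',[o for o in caps(t,.078,amin=60)])
rel([.492,-.3237,.033],toolx(94))
cv2.imwrite('pics/w27z.png',cv2.resize(w['color'][0:200,130:380],None,fx=3,fy=3,interpolation=2))"
```

```text
(0.6754, -0.2942, 90.7, np.float64(0.067), np.int32(1626))
(0.4918, -0.3235, 24.9, np.float64(0.067), np.int32(1481))
top [(0.5981, 0.0581, 24.8, np.float64(0.077), np.int32(221)), (0.5996, -0.0173, 25.0, np.float64(0.077), np.int32(203)), (0.528, 0.0628, 24.5, np.float64(0.077), np.int32(215))]
shift now [ 1.23 -0.97  5.04] turn [ 0.    0.   -0.71] shift after turn [ 1.29 -0.88  5.04]
```

View pics/w27z.png

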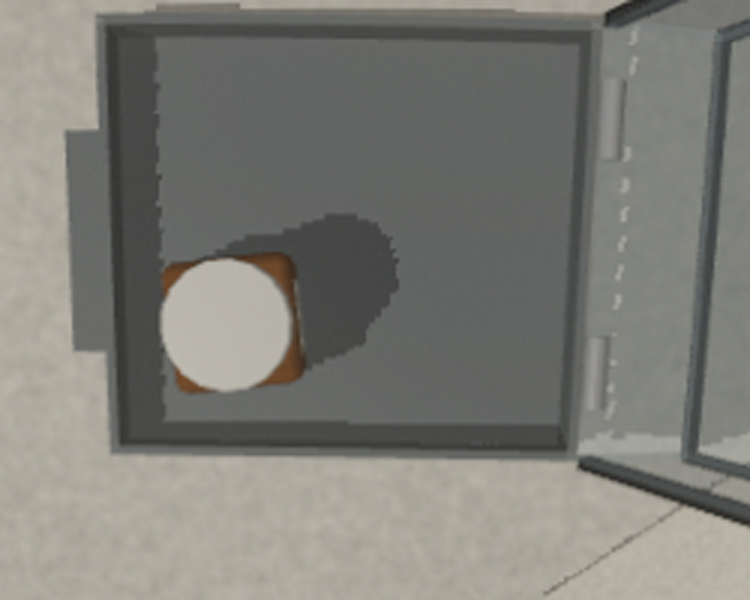

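Request:
arm_command(
  moves=[
    [0,0,0,0,0,-0.71],
    [0.43,-0.3,0.2,0,0,0],
    [0.43,-0.3,0.5,0,0,0],
    [0.43,-0.28,0.8,0,0,0],
    [0,0,1,0,0,0],
    [0,0,1,0,0,0],
    [0,0,0.6,0,0,0],
    [0,0,0,0,0,0],
  ],
  hand=0.7,
)

```text
time: 70.4
ee_pos: [0.4919, -0.3212, 0.0784]
ee_rot: [0.681, 0.732, -0.0, -0.002]
force: [0.9, 0.0, -0.2]
opening: 0.066
```

```bash
python3 -c "
from h import *
rel([.492,-.3237,.0345],toolx(94))"
```

```text
shift now [-0.05 -0.    0.88] turn [-0.02 -0.02  0.03] shift after turn [-0.05 -0.    0.88]
```

Request:
arm_command(
  moves=[
    [-0.03,0,0.45,0,0,0],
    [0,0,0.27,0,0,0],
    [0,0,0.14,0,0,0],
    [0,0,0,0,0,0],
  ],
)

```text
time: 70.9
ee_pos: [0.4924, -0.3246, 0.0368]
ee_rot: [0.681, 0.732, 0.0, 0.0]
force: [-0.4, 0.2, 1.1]
opening: 0.0656
```

Request:
arm_command(
  moves=[
    [0,0,0,0,0,0],
    [0,0,0,0,0,0],
    [0,0,0,0,0,0],
    [0,0,0,0,0,0],
  ],
  hand=0,
  force=30,
)

```text
time: 71.4
ee_pos: [0.4925, -0.3249, 0.0371]
ee_rot: [0.682, 0.732, 0.0, 0.0]
force: [-0.3, 2.0, 5.9]
opening: 0.0519
```

Request:
arm_command(
  moves=[
    [0,0,-0.4,0,0,0],
    [0,0,-1,0,0,0],
    [0,0,-1,0,0,0],
    [0,0,-1,0,0,0],
    [0,0,-1,0,0,0],
    [0,0,0,0,0,0],
  ],
)

```text
time: 72.15
ee_pos: [0.4931, -0.3253, 0.2602]
ee_rot: [0.682, 0.732, 0.0, 0.003]
force: [0.2, 0.4, -2.0]
opening: 0.0518
```

```bash
python3 -c "
from h import *
rel([.5315,-.014,.26],toolx(92.3))"
```

```text
shift now [ 6.15  1.21 -0.02] turn [0.05 0.04 0.31] shift after turn [6.19 1.02 0.  ]
```

Request:
arm_command(
  moves=[
    [0.6,0.1,0,0,0,0.31],
    [0.9,0.15,0,0,0,0],
    [0.9,0.15,0,0,0,0],
    [0.9,0.15,0,0,0,0],
    [0.9,0.15,0,0,0,0],
    [0.9,0.15,0,0,0,0],
    [0.7,0.12,0,0,0,0],
    [0.38,0.05,0,0,0,0],
  ],
)

```text
time: 73.15
ee_pos: [0.5296, -0.0124, 0.2551]
ee_rot: [0.692, 0.722, -0.001, -0.001]
force: [1.0, 0.0, -1.1]
opening: 0.0517
```

Request:
arm_command(
  moves=[
    [0,0,0,0,0,0],
    [0,0,0,0,0,0],
  ],
)

```text
time: 73.4
ee_pos: [0.5298, -0.0147, 0.2561]
ee_rot: [0.693, 0.721, -0.0, -0.0]
force: [0.2, -0.2, -2.4]
opening: 0.0516
```

```bash
python3 -c "
from caps import *
w=snap('wrist','w28');t=snap('top','t28')
print(caps(w,.078,amin=300)); print(caps(t,.078,amin=40))
rel([.5315,-.014,.05],toolx(92.3))"
```

```text
[(0.5295, 0.0629, 24.9, np.float64(0.078), np.int32(1911)), (0.5993, 0.0583, 25.0, np.float64(0.078), np.int32(1886)), (0.5999, -0.0167, 25.6, np.float64(0.078), np.int32(1655)), (0.7077, -0.038, 28.4, np.float64(0.078), np.int32(387)), (0.3757, -0.0832, 25.9, np.float64(0.078), np.int32(302))]
[(0.598, 0.0586, 24.7, np.float64(0.077), np.int32(194)), (0.528, 0.0628, 24.5, np.float64(0.077), np.int32(210))]
shift now [0.01 0.03 4.13] turn [-0.    0.   -0.01] shift after turn [0.01 0.03 4.13]
```

View pics/w28.png

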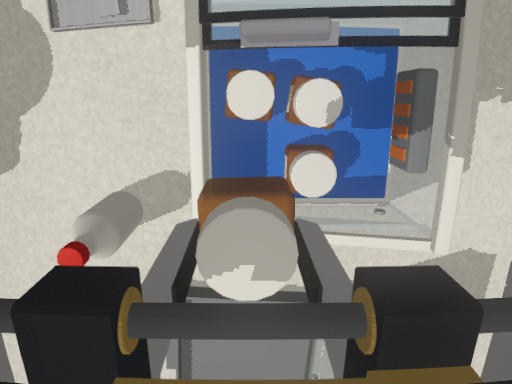

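Request:
arm_command(
  moves=[
    [0.02,0.03,0.7,0,0,0],
    [0,0,0.8,0,0,0],
    [0,0,0.7,0,0,0],
    [0,0,0.6,0,0,0],
    [0,0,0.5,0,0,0],
    [0,0,0.4,0,0,0],
    [0,0,0.3,0,0,0],
    [0,0,0,0,0,0],
  ],
)

```text
time: 74.5
ee_pos: [0.5309, -0.0131, 0.0557]
ee_rot: [0.693, 0.721, -0.001, -0.001]
force: [-0.3, 0.3, -1.9]
opening: 0.0518
```

Request:
arm_command(
  moves=[
    [0,0,0.08,0,0,0],
    [0,0,0.03,0,0,0],
    [0,0,0,0,0,0],
  ],
)

```text
time: 74.88
ee_pos: [0.5315, -0.0127, 0.0512]
ee_rot: [0.693, 0.721, 0.0, 0.0]
force: [-0.4, 0.5, -2.0]
opening: 0.0518
```

Request:
arm_command(
  moves=[
    [0,0,0.05,0,0,0],
    [0,0,0.02,0,0,0],
    [0,0,0,0,0,0],
  ],
)

```text
time: 75.25
ee_pos: [0.5315, -0.0127, 0.048]
ee_rot: [0.693, 0.721, 0.0, 0.0]
force: [-4.2, 0.4, 6.9]
opening: 0.0516
```

Request:
arm_command(
  moves=[
    [0,0,0,0,0,0],
    [0,0,0,0,0,0],
    [0,0,-0.3,0,0,0],
    [0,0,-0.6,0,0,0],
    [0,0,-1,0,0,0],
    [0,0,-1,0,0,0],
    [0,0,-1,0,0,0],
    [0,0,-0.8,0,0,0],
  ],
  hand=0.6,
)

```text
time: 76.25
ee_pos: [0.5312, -0.0127, 0.2851]
ee_rot: [0.693, 0.721, 0.001, 0.001]
force: [-0.4, -0.0, -0.1]
opening: 0.0565
```

Request:
arm_command(
  moves=[
    [-0.8,0.2,-0.2,0,0,0],
    [-0.8,0.2,-0.2,0,0,0],
    [-0.4,0.2,0,0,0,0],
    [0,0,0,0,0,0],
  ],
  hand=0.5,
)

```text
time: 76.75
ee_pos: [0.5653, -0.1124, 0.3023]
ee_rot: [0.693, 0.721, -0.0, -0.0]
force: [0.4, -0.1, -1.0]
opening: 0.047
```

```bash
python3 -c "
from caps import *
w=snap('wrist','w29');t=snap('top','t29')
print(caps(w,.078,amin=300)); print(caps(t,.078,amin=40))
rel([.55,.115,.3],toolx(182))"
```

```text
[(0.5296, 0.0612, 24.7, np.float64(0.078), np.int32(1016)), (0.6004, 0.0563, 25.1, np.float64(0.078), np.int32(1331)), (0.5311, -0.0116, 24.8, np.float64(0.078), np.int32(1537)), (0.6012, -0.0183, 25.1, np.float64(0.078), np.int32(1542))]
[(0.5981, 0.0581, 24.8, np.float64(0.077), np.int32(220)), (0.5996, -0.0173, 25.0, np.float64(0.077), np.int32(217)), (0.528, 0.0628, 24.5, np.float64(0.077), np.int32(214)), (0.5296, -0.0107, 24.8, np.float64(0.077), np.int32(221))]
shift now [ 4.53 -0.12  0.05] turn [ -0.    -0.   -15.66] shift after turn [0.14 4.53 0.05]
```

View pics/w29.png

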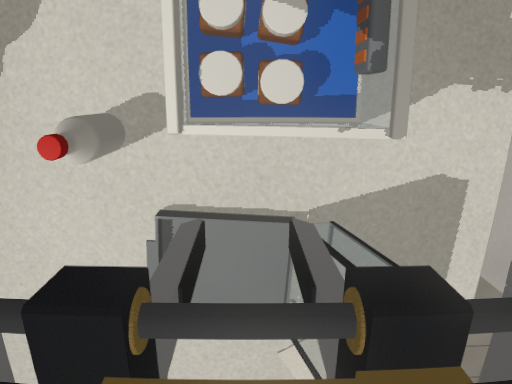

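All four jars stand on the blue mat. Next I'll shut the door.

Request:
arm_command(
  moves=[
    [0.9,0,0,0,0,0],
    [0.9,0,0,0,0,0],
    [0.9,0,0,0,0,0],
    [0.9,0,0,0,0,0],
    [0.93,-0.12,0,0,0,0],
    [0,0,0,0,0,-1],
    [0,0,0,0,0,-1],
    [0,0,0,0,0,-1],
  ],
  hand=0.27,
)

```text
time: 77.85
ee_pos: [0.5495, 0.1157, 0.3028]
ee_rot: [0.575, 0.818, 0.0, 0.0]
force: [-0.1, -0.0, 0.3]
opening: 0.0257
```

Request:
arm_command(
  moves=[
    [0,0,0,0,0,-1],
    [0,0,0,0,0,-1],
    [0,0,0,0,0,-1],
    [0,0,0,0,0,-1],
    [0,0,0,0,0,-1],
    [0,0,0,0,0,-1],
    [0,0,0,0,0,-1],
    [0,0,0,0,0,-1],
  ],
)

```text
time: 78.85
ee_pos: [0.5496, 0.1155, 0.3028]
ee_rot: [0.212, 0.977, 0.0, 0.0]
force: [-0.2, 0.3, 1.4]
opening: 0.0256
```

Request:
arm_command(
  moves=[
    [0,0,0,0,0,-1],
    [0,0,0,0,0,-1],
    [0,0,0,0,0,-1],
    [0,0,0,0,0,-1],
    [0,0,0,0,0,-0.66],
    [0,0,0,0,0,0],
  ],
)

```text
time: 79.6
ee_pos: [0.5497, 0.1154, 0.3028]
ee_rot: [-0.018, 1.0, 0.0, 0.0]
force: [-0.6, 0.1, -0.1]
opening: 0.0253
```

```bash
python3 -c "
from h import *
w=snap('wrist','w30')
for r in (170,182,200):
  print(r,[np.round(px2d(w,(r,c),0),3).tolist() for c in (234,238,242,246,250,254,258,262)])
rel([.55,.115,.14],toolx(182))"
```

```text
170 [[0.573, 0.099, 0.016], [0.551, 0.107, 0.12], [0.543, 0.111, 0.158], [0.543, 0.115, 0.159], [0.543, 0.119, 0.157], [0.551, 0.124, 0.12], [0.549, 0.128, 0.128], [0.549, 0.132, 0.128]]
182 [[0.591, 0.1, 0.016], [0.564, 0.107, 0.124], [0.554, 0.112, 0.162], [0.554, 0.116, 0.16], [0.555, 0.12, 0.159], [0.564, 0.125, 0.12], [0.562, 0.129, 0.13], [0.561, 0.133, 0.13]]
200 [[0.617, 0.101, 0.015], [0.583, 0.108, 0.128], [0.572, 0.112, 0.164], [0.571, 0.116, 0.164], [0.571, 0.12, 0.164], [0.583, 0.125, 0.126], [0.58, 0.129, 0.135], [0.58, 0.133, 0.134]]
shift now [-0.   -0.01  3.25] turn [ 0.  0. -0.] shift after turn [-0.   -0.    3.25]
```

View pics/w30.png

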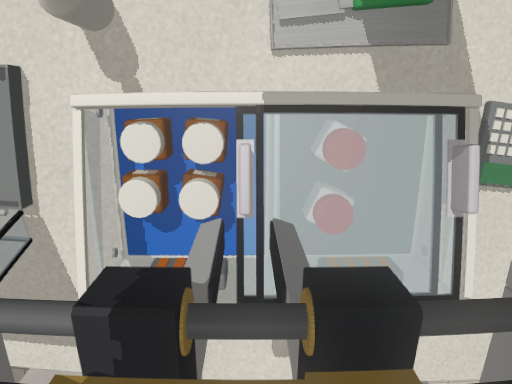

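Request:
arm_command(
  moves=[
    [0,0,0.8,0,0,0],
    [0,0,1,0,0,0],
    [0,0,0.8,0,0,0],
    [0,0,0.4,0,0,0],
    [0,0,0.2,0,0,0],
    [0,0,0,0,0,0],
  ],
)

```text
time: 80.4
ee_pos: [0.5502, 0.1148, 0.1426]
ee_rot: [-0.017, 1.0, -0.0, -0.0]
force: [-0.8, -0.5, 0.2]
opening: 0.0251
```

Request:
arm_command(
  moves=[
    [0,0,0,0,0,0],
    [0,0,0,0,0,0],
    [0,0,0,0,0,0],
    [0,0,0,0,0,0],
  ],
  hand=0,
  force=25,
)

```text
time: 80.9
ee_pos: [0.5507, 0.1137, 0.1435]
ee_rot: [-0.017, 1.0, -0.001, 0.001]
force: [-0.9, -6.4, 3.0]
opening: 0.0119
```

Request:
arm_command(
  moves=[
    [0,-0.1,0,0,0,0],
    [0,-0.3,0,0,0,0],
    [0,-0.5,0,0,0,0],
    [0,-0.5,0,0,0,0],
    [0,-0.5,0,0,0,0],
    [0,-0.5,0,0,0,0],
    [0,-0.4,0,0,0,0],
    [0,-0.2,0,0,0,0],
  ],
)

```text
time: 81.9
ee_pos: [0.5566, -0.0366, 0.1434]
ee_rot: [-0.017, 1.0, 0.0, 0.002]
force: [7.1, 2.6, 2.9]
opening: 0.0117
```

Request:
arm_command(
  moves=[
    [0,-0.1,0,0,0,0],
    [0,-0.06,0,0,0,0],
    [0,0,0,0,0,0],
  ],
)

```text
time: 82.28
ee_pos: [0.557, -0.0441, 0.1434]
ee_rot: [-0.017, 1.0, -0.0, 0.002]
force: [5.9, -1.4, 3.4]
opening: 0.0123
```

Request:
arm_command(
  moves=[
    [0,-0.04,0,0,0,0],
    [0,0,0,0,0,0],
  ],
)

```text
time: 82.52
ee_pos: [0.557, -0.0459, 0.1434]
ee_rot: [-0.017, 1.0, -0.0, 0.002]
force: [5.8, 0.2, 3.2]
opening: 0.0119
```

Request:
arm_command(
  moves=[
    [0,0,0,0,0,0],
    [0,0,0,0,0,0],
    [0,0,-0.3,0,0,0],
    [0,0,-1,0,0,0],
    [0,0,-1,0,0,0],
    [0,0,-1,0,0,0],
    [0,0,-0.5,0,0,0],
    [0,0,0,0,0,0],
  ],
  hand=0.35,
)

```text
time: 83.52
ee_pos: [0.5562, -0.0453, 0.3347]
ee_rot: [-0.018, 1.0, -0.0, 0.002]
force: [-0.5, 0.4, -0.2]
opening: 0.0326
```

```bash
python3 -c "
from caps import *
w=snap('wrist','w31');t=snap('top','t31');s=snap('scene','s31')
for n in ('door_right_pull','spatula_grip','spatula_tip'):
  for c,S in (('wrist',w),('top',t)):
    for x in robot.mark_of(n,c)[:1]: print(n,c,x,px2d(S,x['position']))
for r in (150,165,180):
  print(r,[np.round(px2d(w,(r,c),0),3).tolist() for c in range(236,262,4)])
cv2.imwrite('pics/t31z.png',cv2.resize(t['color'][90:280,140:440],None,fx=2.6,fy=2.6,interpolation=2))"
```

```text
door_right_pull wrist {'position': [171.3, 250.6], 'conf': 0.69} [ 0.5579 -0.0405  0.1589]
door_right_pull top {'position': [166.6, 303.0], 'conf': 0.6} [ 0.5563 -0.0453  0.1612]
spatula_grip wrist {'position': [9.4, 474.0], 'conf': 0.66} [0.3477 0.2611 0.021 ]
spatula_grip top {'position': [244.7, 198.8], 'conf': 0.88} [0.3364 0.263  0.0058]
spatula_tip wrist {'position': [14.5, 392.6], 'conf': 0.65} [0.3622 0.1485 0.0133]
spatula_tip top {'position': [237.1, 234.1], 'conf': 0.97} [0.3603 0.1533 0.0128]
150 [[0.558, -0.06, 0.016], [0.542, -0.053, 0.119], [0.536, -0.048, 0.154], [0.536, -0.044, 0.156], [0.542, -0.039, 0.117], [0.542, -0.034, 0.117], [0.542, -0.03, 0.115]]Traceback (most recent call last):
  File "<string>", line 8, in <module>
    print(r,[np.round(px2d(w,(r,c),0),3).tolist() for c in range(236,262,4)])
             ~~~~~~~~^^^^^^^^^^^^^^^^^^^
    return _wrapfunc(a, 'round', decimals=decimals, out=out)
    return _wrapit(obj, method, *args, **kwds)
    result = getattr(arr, method)(*args, **kwds)
TypeError: unsupported operand type(s) for *: 'NoneType' and 'float'
```

View pics/w31.png

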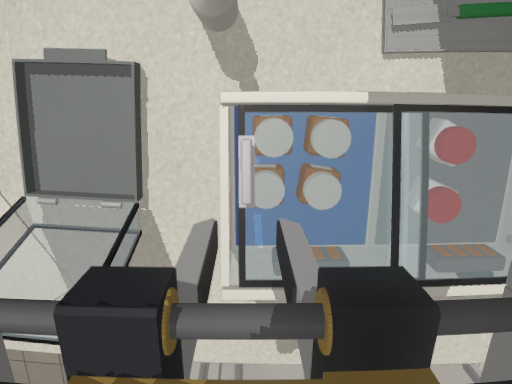

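View pics/t31.png

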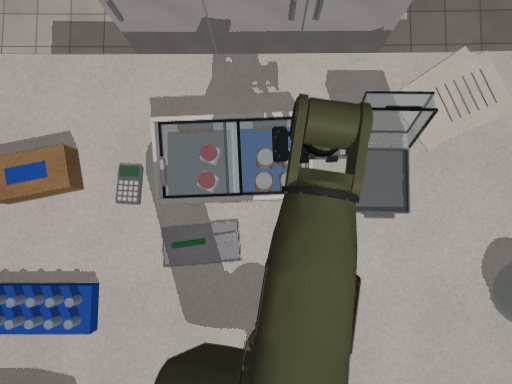

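View pics/s31.png

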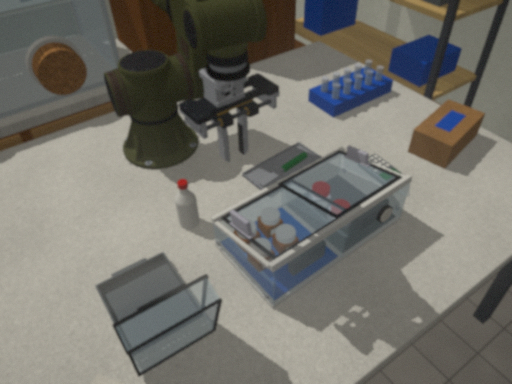

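The final views show both doors shut, the spatula flat in its tray, the jars under the closed door and the gripper clear of everything. I'm handing the job in.

```bash
python3 -c "
from h import *
print(robot.finish_job(), robot.read_state()['time'])"
```

```text
the job is handed in; nothing more can be done
the job is handed in; nothing more can be done
```

I finished every step and handed the job in at about 84 s of the 210 s; the hand-in gives no verdict.

**What I did:**
- **Cover:** I pried it ajar with the spatula blade and swung it open to about 1.85 rad with the blade alone. Then I laid the spatula back flat in its tray.
- **Door and jars:** I slid the right-hand door about 160 mm open, since the blue mat is in the right half. I stood all four jars on the mat, slid the door shut again and moved the gripper clear.
- **Knock:** One jar already on the mat was knocked about 2.5 cm and pushed its neighbour. I moved the knocked one back and left the neighbour, turned slightly but still standing on the mat.

**Last checks:**
- **Jars:** The wrist camera measured all four cap tops at 78 mm, the height for standing on the mat. Their positions were (0.530, 0.061), (0.600, 0.056), (0.531, -0.012) and (0.601, -0.018). I measured these just before shutting the door; afterwards I saw all four still standing through it.
- **Doors:** The right door's pull is back within 1–2 mm of where it started, and the left door looked shut in the last pictures.
- **Spatula:** It lies flat in the tray. The top camera put its grip about 14 mm from where the wrist camera did, but both points are well inside the tray.
- **Bystanders:** The red-capped jars, wash bottle and calculator look unmoved in the pictures; I did not measure them at the end.
- **Door force:** The pull met about 23 N at the end of the opening stroke, so I backed off slightly.

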